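Count two bulbs into the kit tray and log it with the touch reader

TASK

Put exactly two of the three bulbs in the green tray. Then take the blue-handled touch reader out of its holder, press its orange nose gently and squarely onto the middle of the steel stud on the yellow sloping head until the stud is at least half way in, and hold it still there for two seconds; finally put the reader fully back in its holder, nose down. Leave the third bulb out of the tray and do not disturb the potted plant, the bottle or the shears.

Things in the scene. Friction and masses are not known exactly. Their poses are not given: they have to be found in the camera images.
- tray: green open tray, fixed to the table, outside 140 mm (its x) by 190 mm (its y) by 35 mm tall, walls and floor 5 mm thick; origin at the middle of its underside, on the table; z up. Stands at the robot's left or right
- bulb0: brown plant bulb, 42 mm across its widest band (from 11 to 27 mm above its base), 51 mm tall, flat base 28 mm across, 50 g nominal; stands upright on the table; origin at the middle of its base, z up. All three bulbs are alike and any two will do
- bulb1: brown plant bulb, 42 mm across its widest band (from 11 to 27 mm above its base), 51 mm tall, flat base 28 mm across, 50 g nominal; stands upright on the table; origin at the middle of its base, z up. All three bulbs are alike and any two will do
- bulb2: brown plant bulb, 42 mm across its widest band (from 11 to 27 mm above its base), 51 mm tall, flat base 28 mm across, 50 g nominal; stands upright on the table; origin at the middle of its base, z up. All three bulbs are alike and any two will do
- wand: touch reader, a loose 170 mm wand, 140 g nominal. Origin at the middle of its nose's flat face; z runs along it to the handle's end: orange nose 16 mm across to z 22 mm, black shaft 22 mm across to 90, orange collar 46 mm across 90 to 96, blue square handle 26 x 26 mm (flats square to its x and y) 96 to 170. Starts upright in the holder; grip the handle from above at about z 135
- holder: the reader's holder, fixed: black base 90 x 90 x 10 mm, grey upright cup 48 mm across, hole about 32 mm across, rim 100 mm and hole floor 10 mm above the table. Origin on the cup's axis, on the table; z up. Reader home: nose down, collar on the rim, nose 10 mm above the table. Stands left or right of the robot, across from the tray
- stand: logging stand, fixed: dark steel base 110 x 110 x 14 mm, a 24 mm column up to the pivot of its yellow sloping head, which carries the stud. Origin at the middle of its underside, on the table; z up; the head faces towards its -x side (roughly the robot) and up
- head: yellow plate 70 x 70 x 10 mm on the stand. Origin at the middle of its back, 100 mm above the table; z is the outward normal, leaning 25 to 39 degrees from vertical; held by a stiff pivot. A stiff round post 32 mm across stands out of its middle along z, drawn out by a different amount each time (not reported), ending in a black housing 42 mm across with the stud
- tag (a joint): travel of the steel stud (26 mm across, on the head's z axis, flat face square to it), m: 0 out, 0.008 fully in, towards the head's -z. The unpressed face lies somewhere 38 to 58 mm along the head's z: feel for it. The spring resists with 1.8 N at first, 6 N fully in, where it stops hard; over 20 N damages it. Springs back
- pot: bystander: small metal pot with a sprouting plant, 92 mm across the rim, 90 mm tall, leaves to about 180 mm; loose, origin at the middle of its base
- bottle: bystander: clear bottle with a black cap, 60 mm across, 140 mm tall; loose, origin at the middle of its base
- shears: bystander: pruning shears with red handles lying flat behind the stand, about 170 mm long along their x, 17 mm thick; loose, origin at the pivot
Things that resemble listed ones, but are neither listed nor needed, are in the scene too. Leave any pink, purple or turquoise look-alike of the stand alone.

How it is judged:
By the outcome, as a careful person would: the job done as asked, in the order asked, and still so for the second after the job is handed in, with the robot touching nothing.
It also fails if it takes over 72 s, if anything falls off the work surface, if the arm or the gripper's body presses on something with over 40 N, if the wrist force passes 120 N, or if a joint passes its speed limit or range.

ROBOT

A 6-joint arm with a two-finger parallel gripper is mounted at the origin on the work surface. World frame = base frame: x ahead of the robot, y to its left, z up, the work surface at z = 0. Lengths are in m, angles in rad, forces in N, time in s.
With the tool pointing down it reaches from about 0.3 to 0.875 m from the base axis. Payload 6.4 kg.
Tool frame: the origin (TCP) lies at the centre of the arm's flange, where the gripper is bolted on; the fingertips stand 173 mm ahead of it and the grasp point (between the pads) lies 155 mm ahead of it; z points along the fingers, x is the direction in which the jaws open and shut, and the axes are right-handed (so a half turn about z gives the same grasp; the last joint's range is limited). The gripper opens to 85 mm and grips with 20 to 120 N. Pads are 22 mm wide; open, the fingers measure 114 mm over their backs; the gripper's body (76 mm by 85 mm) begins 54 mm behind the grasp point. The pads swing forward as they close: fully open they stand 13 mm farther back than shut.
Start: joints at [-1.447, 0.181, 1.607, -0, 1.354, -0.206], TCP at [0.186, -0.544, 0.405] pointing down, gripper open.
Joint ranges: [-2.99, 2.99], [-0.89, 2.07], [0.3, 2.58], [-1.14, 4.28], [0, 2.63], [-3.12, 3.12]. Speed limits (rad/s): [2.57, 2.57, 3.01, 3.14, 3.14, 3.14].

INTERFACE

Orientations are given as a unit quaternion [w, x, y, z].
In Python, from bench import ctrl gives the robot as it stands. The module is installed in compiled form; this text tells all that it offers.
- The arm moves only by the tool move_arm, never from a script. Its argument "moves" is a list of rows, each an object of numbers: "gripper": the opening in per cent of the stroke, from 0 (shut) to 100 (fully open); "x", "y", "z": the shift along the tool's x, y, z in cm; "roll": the turn about the tool's z in degrees. In form: [{"gripper": .., "x": .., "y": .., "z": .., "roll": ..}, ...]. A call has 1 to 5 rows; each row shifts and turns the commanded pose from where the row before left it, along the tool's axes as they then stand; what a row does not reach is not made up. A row lasts 1/8 s, in which the tool goes at most 62.5 mm and 10.7 degrees, less where a joint would pass 70% of its speed; a pose out of reach is approached as far as the arm can. A call is refused whole if a number of a shift passes 6.25 or a number of a turn 10.7, either way. A call with a gripper value outside its range is refused whole. The fingers move at their own pace and stop on an object; the grip force is fixed at half the most. Time passes only in rows, so rows that do not move let the fingers close. It gives the time, the measured TCP pose, the force and the opening at its end, in the units of the state.
- ctrl.get_obs(): the state, without advancing time (a new reading comes with each control period).
- ctrl.camera(name): name is "scene" or "top"; returns a dict with "img" (480x640x3 uint8, red, green, blue), "fx", "fy", "cx", "cy" (pixels), "world_from_camera" (4x4, takes a point from camera to world coordinates). Camera axes: x right, y up, looking along -z (the intrinsics and any distortion apply to the point x, -y, -z); pixel columns grow to the right and rows downward; lengths in m; the calibration is good to about 2 mm. A picture is of the moment at which its call begins. There is no depth.
- ctrl.hand_in(): hands the job in, once; it reports no verdict.
The state is a dict: "time_s": time; "q": joint angles; "dq": joint speeds; "joint_efforts": joint torques, N m; "eef_pos": TCP position; "eef_rot": TCP orientation; "wrist_force": force on the tool from outside, world axes, zero at the start; "torque": the same for the moment, N m; "opening": opening from 0.0 (shut) to 1.0 (fully open).
Only numpy, scipy, OpenCV 4.12 (cv2) and the standard library are available. Lean on these libraries where they do the work, as an engineer would, in place of code of your own. Each camera call takes 0.05 s, during which the arm holds its last target. There are 200 camera calls.

## Working session

There is one attempt and no reset: what is moved stays moved. The work goes in short steps, Python scripts to look and compute and a tool call to move; the robot and the scene stay as the last step left them, time stands still between calls to the robot, and variables do not carry over. Pictures are saved under pics/ and viewed, about 8 in all and at most 12, crops included, and the job is handed in when it is done.

Besides the shell and the picture viewer there is one more tool, called after "Call:" in YAML: its name, and indented under it one key for each argument. move_arm: Moves the arm, as the interface text tells. Its arguments: {"type":"object","properties":{"moves":{"type":"array","items":{"type":"object","properties":{"gripper":{"type":"number"},"x":{"type":"number"},"y":{"type":"number"},"z":{"type":"number"},"roll":{"type":"number"}}}}},"required":["moves"]}

```bash
mkdir -p pics; python3 - <<'E'
from bench import ctrl
import cv2,numpy as np
o=ctrl.get_obs(); print({k:np.round(v,3) for k,v in o.items()})
for n in("scene","top"):
    c=ctrl.camera(n); cv2.imwrite(f"pics/{n}0.png",c["img"][:,:,::-1]); print(n,{k:(np.round(v,4).tolist() if k!='img' else 0) for k,v in c.items()})
E
```

```text
{'time_s': np.float64(0.0), 'q': array([-1.447,  0.182,  1.608, -0.   ,  1.354, -0.206]), 'dq': array([0.   , 0.   , 0.   , 0.   , 0.001, 0.002]), 'joint_efforts': array([-1.0000e-03, -4.4487e+01, -3.5134e+01, -0.0000e+00,  9.0000e-03,
       -0.0000e+00]), 'eef_pos': array([ 0.186, -0.544,  0.404]), 'eef_rot': array([-0.001,  0.814, -0.581, -0.001]), 'wrist_force': array([ 0.011, -0.349, -0.765]), 'torque': array([-0.003, -0.046, -0.007]), 'opening': np.float64(1.004)}
scene {'img': 0, 'fx': 471.5006, 'fy': 471.5006, 'cx': 322.3585, 'cy': 239.3654, 'world_from_camera': [[-0.842, -0.3473, 0.4127, 0.9574], [0.5393, -0.5574, 0.6312, 0.5288], [0.0108, 0.7541, 0.6566, 0.7514], [0.0, 0.0, 0.0, 1.0]]}
top {'img': 0, 'fx': 433.6163, 'fy': 433.6163, 'cx': 312.5535, 'cy': 231.5273, 'world_from_camera': [[-0.0067, 0.9959, -0.0899, 0.4493], [-1.0, -0.0065, 0.0028, -0.1097], [0.0022, 0.0899, 0.9959, 1.0765], [0.0, 0.0, 0.0, 1.0]]}
```

View pics/scene0.png

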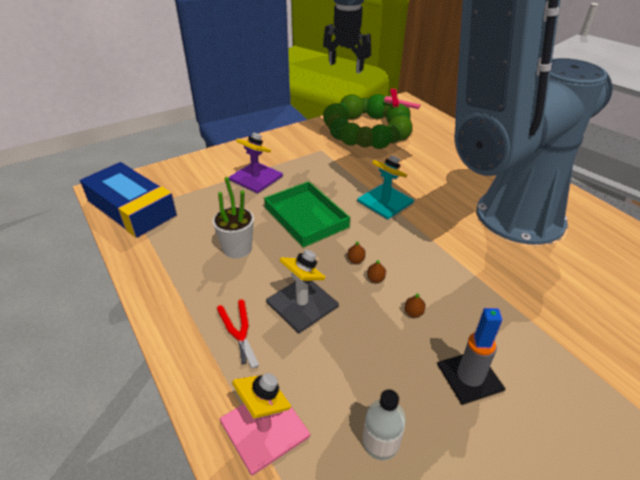

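View pics/top0.png

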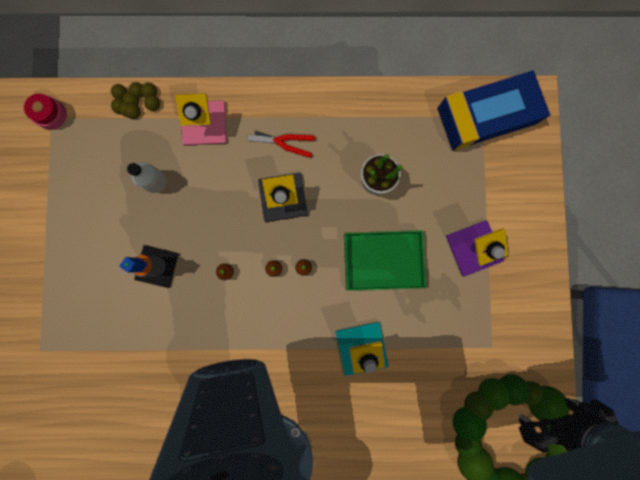

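The steel-based stand is at top (283,196) and scene (303,300). Its look-alikes are pink top (203,122), purple (475,248) and turquoise (362,348), so I choose the dark-based one.
The bulbs are at top (225,271), (274,268) and (303,267). The wreath and the moss ball are not bulbs. The holder is at top (155,266), the tray at (385,260). The red can and the bottle are not the reader.

Next I'll measure these and check the choice in one crop.

```bash
cat > h.py <<'E'
import cv2,numpy as np
from bench import ctrl
def ray(c,u,v):
    T=c["world_from_camera"]; d=T[:3,:3]@np.array([(u-c["cx"])/c["fx"],-(v-c["cy"])/c["fy"],-1]); return T[:3,3],d/np.linalg.norm(d)
def onz(c,u,v,z):
    o,d=ray(c,u,v); return o+d*(z-o[2])/d[2]
def tri(a,b):
    A=np.zeros((3,3));y=np.zeros(3)
    for o,d in(a,b):
        P=np.eye(3)-np.outer(d,d);A+=P;y+=P@o
    p=np.linalg.solve(A,y); return p,[np.linalg.norm(np.cross(p-o,d)) for o,d in(a,b)]
def proj(c,p):
    T=c["world_from_camera"]; q=T[:3,:3].T@(np.array(p)-T[:3,3]); return np.array([c["cx"]-c["fx"]*q[0]/q[2],c["cy"]+c["fy"]*q[1]/q[2]])
def blobs(c,lo,hi,amin=30,roi=None):
    m=cv2.inRange(cv2.cvtColor(c["img"],cv2.COLOR_RGB2HSV),np.array(lo),np.array(hi))
    if roi: k=np.zeros_like(m);x0,y0,x1,y1=roi;k[y0:y1,x0:x1]=255;m&=k
    cs,_=cv2.findContours(m,cv2.RETR_EXTERNAL,cv2.CHAIN_APPROX_NONE)
    return [q for q in cs if cv2.contourArea(q)>=amin]
def rect(q):
    r=cv2.minAreaRect(q); return np.round(r[0],1),np.round(r[1],1),round(r[2],1),cv2.contourArea(q)
E
python3 - <<'E'
from h import *
t=ctrl.camera("top");s=ctrl.camera("scene")
for n,c in(("top",t),("scene",s)):
    for nm,lo,hi in(("green",(50,120,50),(75,255,255)),("bulb",(3,150,30),(14,255,130)),("blue",(100,150,80),(125,255,255)),("orange",(5,190,150),(16,255,255)),("yellow",(22,180,120),(30,255,255)),("dark",(0,0,0),(180,110,50))):
        for q in blobs(c,lo,hi,25 if nm!="dark" else 300):
            print(n,nm,*rect(q))
a=cv2.resize(t["img"][150:240,240:330],(400,400),interpolation=cv2.INTER_CUBIC)
b=cv2.resize(s["img"][240:340,255:355],(400,400),interpolation=cv2.INTER_CUBIC)
d=cv2.resize(t["img"][230:300,110:190],(400,200),interpolation=cv2.INTER_CUBIC)
e=cv2.resize(s["img"][300:405,430:510],(400,400),interpolation=cv2.INTER_CUBIC)[:200]
cv2.imwrite("pics/crop.png",np.vstack([np.hstack([a,b]),np.hstack([d,e])])[:,:,::-1])
E
```

```text
top green [384.8 260. ] [57.3 79.3] 87.9 4371.5
top bulb [224.5 271. ] [14. 15.] 90.0 178.5
top bulb [273.5 268. ] [14. 15.] 90.0 170.5
top bulb [303. 267.] [14. 14.] 90.0 164.0
top bulb [145.8 264.1] [10.7 20. ] 3.2 76.5
top bulb [ 37. 106.] [9.9 9.9] 45.0 78.0
top blue [127.6 264.1] [11.1 11.6] 33.7 108.5
top blue [498.7 107.7] [31.7 54.1] 69.0 1206.5
top yellow [491.6 246.4] [26.2 34.6] 69.4 410.5
top yellow [279.7 190.5] [29.  30.6] 78.7 424.0
top yellow [192.4 109.3] [31.4 31.4] 84.8 850.5
top yellow [462.3 116.9] [50.2 15.7] 70.3 719.0
top dark [229.  419.5] [119. 156.] 90.0 12864.0
top dark [579.  382.5] [193. 120.] 90.0 6846.0
top dark [156.5 266.1] [35.9 35.5] 15.1 920.5
top dark [283.6 201.8] [34.3 43.1] 78.7 589.5
top dark [44.6 61.8] [24.3 28.1] 2.2 592.5
scene green [306.5 212. ] [79.9 53. ] 45.0 3159.5
scene green [382.  136.5] [21. 20.] 90.0 321.5
scene green [339.8 123.3] [12.6 22.9] 48.0 139.5
scene green [375.6 105.4] [17.8 22.6] 11.3 290.5
scene bulb [414.5 306.5] [19. 19.] 90.0 282.0
scene bulb [376. 273.] [17. 17.] 45.0 230.0
scene bulb [356.  254.5] [17. 16.] 90.0 215.0
scene bulb [429.5  56.3] [ 56.7 116.1] 3.8 5302.5
scene blue [487.8 327.3] [19.5 40.6] 19.8 636.0
scene blue [148.9 207. ] [11.5 47.6] 48.7 51.0
scene blue [118.3 183.2] [40.8 63.8] 61.9 1684.5
scene orange [481.8 347.7] [26.2 12.5] 2.4 113.0
scene yellow [260.4 394.1] [53.8 37.2] 56.3 965.0
scene yellow [301. 270.] [48.3 16.1] 26.6 377.5
scene yellow [140.7 204.3] [26.9 57.1] 40.6 518.5
scene yellow [388.8 168.4] [35.7  5.3] 23.2 107.5
scene yellow [253.1 145.9] [34.8  5.4] 18.4 107.0
scene dark [470.3 376.1] [56.6 44. ] 58.7 1161.5
scene dark [476.9 146.3] [51.9 34.3] 66.4 1215.5
scene dark [538.6 103.9] [ 9.2 64.3] 10.0 417.0
scene dark [547.3  39.9] [ 8.4 47.2] 7.6 330.0
scene dark [347.   38.5] [63. 46.] 90.0 1429.0
scene dark [488.5  54.4] [ 40.2 111.6] 3.8 3934.0
```

View pics/crop.png

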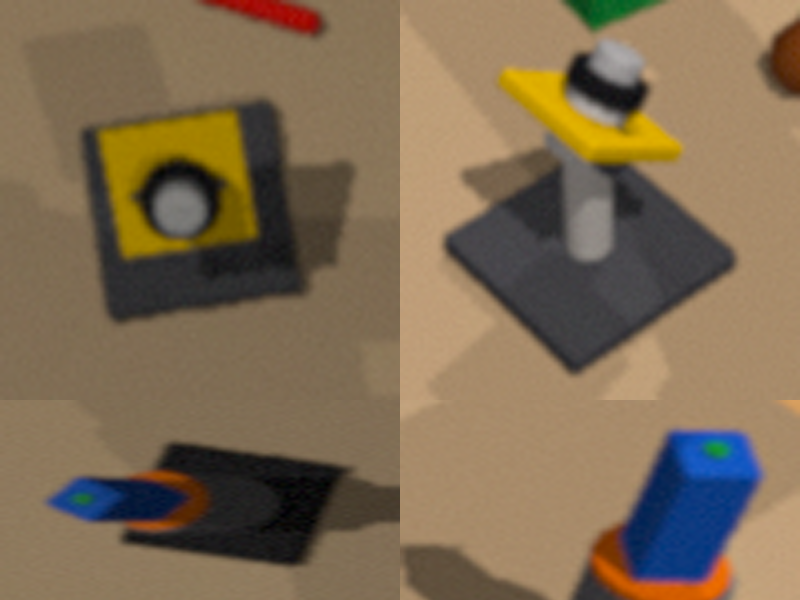

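```bash
python3 - <<'E'
from h import *
t=ctrl.camera("top");s=ctrl.camera("scene")
np.set_printoptions(precision=4,suppress=True)
# bulbs: centroid ~ mid height 0.022
T=[(224.5,271),(273.5,268),(303,267)];S=[(414.5,306.5),(376,273),(356,254.5)]
for a,b in zip(T,S): print("bulb",onz(t,*a,.024)[:2],onz(s,*b,.024)[:2],*tri(ray(t,*a),ray(s,*b)))
q=blobs(t,(50,120,50),(75,255,255),1000)[0]; r=cv2.boxPoints(cv2.minAreaRect(q)); print("tray",[onz(t,*p,.035)[:2] for p in r],np.mean([onz(t,*p,.035)[:2] for p in r],0))
A=lambda u,v:(240+u/4.444-.4,150+v/4.444-.4)
c=[onz(t,*A(*p),.014)[:2] for p in((85,130),(272,100),(303,292),(115,320))];print("base top",c,np.mean(c,0),"edges",[np.linalg.norm(c[i]-c[i-1]) for i in range(4)])
B=lambda u,v:(255+(u-400)/4-.4,240+v/4-.4)
c2=[onz(s,*B(*p),.014)[:2] for p in((446,240),(575,368),(735,257))];print("base scene",c2, "ctr",(c2[0]+c2[2])/2)
print("yaw top", np.degrees(np.arctan2(*(c[0]-c[3])[::-1])),np.degrees(np.arctan2(*(c[1]-c[2])[::-1])))
print("stud",*tri(ray(t,*A(180,210)),ray(s,*B(619,53))))
for nm,a,b in(("topleft",(100,130),(500,78)),):
    pass
D=lambda u,v:(110+u/5-.4,230+(v-400)/2.857-.4)
E=lambda u,v:(430+(u-400)/5-.4,300+(v-400)/3.81-.4)
h=[onz(s,*E(*p),.18)[:2] for p in((668,433),(745,435),(760,470),(683,478))];print("handle s",h,np.mean(h,0),[np.degrees(np.arctan2(*(h[i]-h[i-1])[::-1])) for i in range(4)])
h=[onz(t,*D(*p),.18)[:2] for p in((47,500),(80,478),(124,488),(90,522))];print("handle t",h,np.mean(h,0),[np.degrees(np.arctan2(*(h[i]-h[i-1])[::-1])) for i in range(4)])
b=[onz(t,*D(*p),.01)[:2] for p in((170,443),(352,468),(302,566),(121,541))];print("hbase",b,np.mean(b,0),[np.degrees(np.arctan2(*(b[i]-b[i-1])[::-1])) for i in range(4)])
# enlarged crops
a=cv2.resize(t["img"][170:225,255:310],(550,550),interpolation=cv2.INTER_CUBIC)[:,:400]
b=cv2.resize(s["img"][245:300,270:325],(550,550),interpolation=cv2.INTER_CUBIC)[:,100:500]
cv2.imwrite("pics/crop2.png",np.hstack([a,b])[:,:,::-1])
E
```

```text
bulb [0.4499 0.1007] [0.4535 0.1025] [0.4505 0.1009 0.0206] [np.float64(0.0007608343110576827), np.float64(0.0007608343110577331)]
bulb [ 0.4563 -0.0176] [ 0.4613 -0.015 ] [ 0.4572 -0.0179  0.0193] [np.float64(0.0010601740699320197), np.float64(0.0010601740699320431)]
bulb [ 0.4583 -0.089 ] [ 0.4636 -0.0861] [ 0.4593 -0.0896  0.019 ] [np.float64(0.0012232915205827519), np.float64(0.0012232915205826658)]
tray [array([ 0.5397, -0.1889]), array([ 0.5446, -0.3809]), array([ 0.4077, -0.3812]), array([ 0.4029, -0.1915])] [ 0.4737 -0.2856]
base top [array([0.6776, 0.0203]), array([ 0.694 , -0.0844]), array([ 0.5854, -0.1012]), array([0.5705, 0.0032])] [ 0.6319 -0.0405] edges [np.float64(0.10844551033590406), np.float64(0.10598675116266781), np.float64(0.10981592488126819), np.float64(0.10542175022630675)]
base scene [array([ 0.6955, -0.0817]), array([0.6808, 0.0251]), array([0.575 , 0.0076])] ctr [ 0.6353 -0.037 ]
yaw top 9.075229528535374 8.77371962647862
stud [ 0.612  -0.0424  0.1356] [np.float64(0.0012120481740292522), np.float64(0.0012120481740291425)]
handle s [array([0.4713, 0.2548]), array([0.4513, 0.2687]), array([0.4619, 0.284 ]), array([0.4854, 0.2741])] [0.4675 0.2704] [np.float64(-126.22834580559743), np.float64(145.33191097389587), np.float64(55.56702064115317), np.float64(-22.766578088186083)]
handle t [array([0.4644, 0.2869]), array([0.4801, 0.2738]), array([0.4728, 0.2554]), array([0.4485, 0.2687])] [0.4665 0.2712] [np.float64(48.82546921875238), np.float64(-39.68898127613237), np.float64(-111.76898998819385), np.float64(151.46324998738345)]
hbase [array([0.5158, 0.3032]), array([0.4937, 0.2133]), array([0.4102, 0.2359]), array([0.432 , 0.3248])] [0.4629 0.2693] [np.float64(-14.426598244344707), np.float64(-103.81604092676763), np.float64(164.82431404283955), np.float64(76.2006562853834)]
```

View pics/crop2.png

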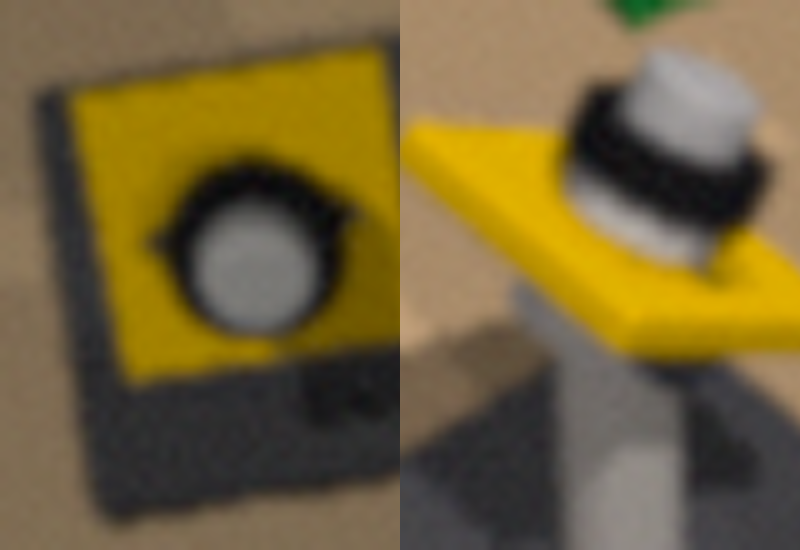

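The left panel shows the stud disc at about top (280.1,196.4). The right panel shows its face at about scene (309.9,252.5), on the dark-based stand. Next I'll work out the normal and plan the first moves.

```bash
cat >> h.py <<'E'
def yaw(o=None):
    w,x,y,z=(o or ctrl.get_obs())["eef_rot"]; return np.degrees(np.arctan2(2*(x*y+w*z),1-2*(y*y+z*z)))
def plan(*way,start=None):
    """way: (x,y,z,yaw_deg,rows) TCP targets -> tool rows (cm,deg)"""
    o=ctrl.get_obs(); p=np.array(o["eef_pos"]);a=yaw(o)
    for x,y,z,t,n in way:
        P0,a0=p.copy(),a
        for i in range(1,n+1):
            q=P0+(np.array([x,y,z])-P0)*i/n; d=(q-p)*100; r=np.radians(a)
            roll=-(t-a0)/n
            print(dict(x=round(np.cos(r)*d[0]+np.sin(r)*d[1],2),y=round(np.sin(r)*d[0]-np.cos(r)*d[1],2),z=round(-d[2],2),roll=round(roll,1)))
            p=q;a-=roll
        print("--",(x,y,z,t))
E
python3 - <<'E'
from h import *
np.set_printoptions(precision=4,suppress=True)
t=ctrl.camera("top");s=ctrl.camera("scene")
st,e=tri(ray(t,280.05,196.35),ray(s,309.85,252.55)); print("stud",st,e)
A=lambda u,v:(240+u/4.444-.4,150+v/4.444-.4)
B=lambda u,v:(255+(u-400)/4-.4,240+v/4-.4)
P=[]
for a,b in(((100,130),(600,152)),((238,110),(503,72)),((125,258),(680,148))):
    p,e=tri(ray(t,*A(*a)),ray(s,*B(*b)));P.append(p);print("corner",p,e[0])
n=np.cross(P[2]-P[0],P[1]-P[0]);n/=np.linalg.norm(n);print(n,"lean",np.degrees(np.arccos(abs(n[2]))),[np.linalg.norm(P[i]-P[0]) for i in(1,2)])
for c in([.633,-.0395,.1],):
    v=st-np.array(c);print("axis from head origin",v,np.linalg.norm(v),"lean",np.degrees(np.arctan2(np.hypot(*v[:2]),v[2])),"az",np.degrees(np.arctan2(v[1],v[0])))
print(yaw())
plan((.46,-.0885,.26,-41,10),(.46,-.0885,.178,-41,2))
E
```

```text
stud [ 0.6122 -0.0419  0.137 ] [np.float64(0.0003548662645788613), np.float64(0.00035486626457896254)]
corner [0.6518 0.     0.1266] 0.001807601511176903
corner [ 0.6627 -0.0699  0.1267] 0.00037986548256047276
corner [ 0.5957 -0.011   0.0888] 0.0019277267403054361
[-0.5459 -0.0846  0.8336] lean 33.53431039821496 [np.float64(0.07073586534221625), np.float64(0.0685774630814059)]
axis from head origin [-0.0208 -0.0024  0.037 ] 0.04252436412729214 lean 29.488958952170403 az -173.52509034566745
-71.10338883296178
{'x': np.float64(-3.42), 'y': np.float64(-4.07), 'z': np.float64(1.45), 'roll': np.float64(-3.0)}
{'x': np.float64(-3.2), 'y': np.float64(-4.24), 'z': np.float64(1.45), 'roll': np.float64(-3.0)}
{'x': np.float64(-2.98), 'y': np.float64(-4.4), 'z': np.float64(1.45), 'roll': np.float64(-3.0)}
{'x': np.float64(-2.74), 'y': np.float64(-4.55), 'z': np.float64(1.45), 'roll': np.float64(-3.0)}
{'x': np.float64(-2.5), 'y': np.float64(-4.69), 'z': np.float64(1.45), 'roll': np.float64(-3.0)}
{'x': np.float64(-2.25), 'y': np.float64(-4.81), 'z': np.float64(1.45), 'roll': np.float64(-3.0)}
{'x': np.float64(-1.99), 'y': np.float64(-4.93), 'z': np.float64(1.45), 'roll': np.float64(-3.0)}
{'x': np.float64(-1.73), 'y': np.float64(-5.02), 'z': np.float64(1.45), 'roll': np.float64(-3.0)}
{'x': np.float64(-1.47), 'y': np.float64(-5.11), 'z': np.float64(1.45), 'roll': np.float64(-3.0)}
{'x': np.float64(-1.2), 'y': np.float64(-5.18), 'z': np.float64(1.45), 'roll': np.float64(-3.0)}
-- (0.46, -0.0885, 0.26, -41)
{'x': np.float64(-0.0), 'y': np.float64(-0.0), 'z': np.float64(4.1), 'roll': np.float64(-0.0)}
{'x': np.float64(-0.0), 'y': np.float64(-0.0), 'z': np.float64(4.1), 'roll': np.float64(-0.0)}
-- (0.46, -0.0885, 0.178, -41)
```

Call:
move_arm:
  moves:
    - {"gripper":100,"x":-3.42,"y":-4.07,"z":1.45,"roll":-3}
    - {"gripper":100,"x":-3.2,"y":-4.24,"z":1.45,"roll":-3}
    - {"gripper":100,"x":-3.0,"y":-4.4,"z":1.45,"roll":-3}
    - {"gripper":100,"x":-2.75,"y":-4.55,"z":1.45,"roll":-3}
    - {"gripper":100,"x":-2.5,"y":-4.7,"z":1.45,"roll":-3}

```text
time_s: 1.02
eef_pos: [0.3238, -0.3146, 0.332]
eef_rot: [0.0, 0.883, -0.47, 0.0]
wrist_force: [1.0, -0.2, -0.7]
opening: 1.0
```

Call:
move_arm:
  moves:
    - {"gripper":100,"x":-2.25,"y":-4.8,"z":1.45,"roll":-3}
    - {"gripper":100,"x":-2.0,"y":-4.93,"z":1.45,"roll":-3}
    - {"gripper":100,"x":-1.73,"y":-5.0,"z":1.45,"roll":-3}
    - {"gripper":100,"x":-1.47,"y":-5.1,"z":1.45,"roll":-3}
    - {"gripper":100,"x":-1.2,"y":-5.2,"z":1.45,"roll":-3}

```text
time_s: 1.65
eef_pos: [0.4609, -0.087, 0.2596]
eef_rot: [0.0, 0.937, -0.35, 0.001]
wrist_force: [0.5, -0.3, 0.2]
opening: 1.0
```

Call:
move_arm:
  moves:
    - {"gripper":100}

```text
validation failed for argument at $.mo...
```

```bash
python3 - <<'E'
from h import *
o=ctrl.get_obs();print(np.round(o["eef_pos"],4),yaw(o),np.round(o["wrist_force"],2),np.round(o["eef_rot"],4))
plan((.46,-.0885,.178,-41,2))
E
```

```text
[ 0.4609 -0.087   0.2596] -41.00835552294963 [ 0.47 -0.26  0.2 ] [ 1.000e-04  9.366e-01 -3.503e-01  6.000e-04]
{'x': np.float64(0.01), 'y': np.float64(0.09), 'z': np.float64(4.08), 'roll': np.float64(-0.0)}
{'x': np.float64(0.01), 'y': np.float64(0.09), 'z': np.float64(4.08), 'roll': np.float64(-0.0)}
-- (0.46, -0.0885, 0.178, -41)
```

Call:
move_arm:
  moves:
    - {"gripper":100,"x":0,"y":0.1,"z":4.1,"roll":0}
    - {"gripper":100,"x":0,"y":0.1,"z":4.1,"roll":0}
    - {"gripper":0,"x":0,"y":0,"z":0,"roll":0}
    - {"gripper":0,"x":0,"y":0,"z":0,"roll":0}
    - {"gripper":0,"x":0,"y":0,"z":0,"roll":0}

```text
time_s: 2.28
eef_pos: [0.4599, -0.0907, 0.18]
eef_rot: [0.0, 0.936, -0.351, 0.002]
wrist_force: [-0.5, -0.5, -1.7]
opening: 0.471
```

Call:
move_arm:
  moves:
    - {"gripper":0,"x":0,"y":0,"z":0,"roll":0}
    - {"gripper":0,"x":0,"y":0,"z":0,"roll":0}
    - {"gripper":0,"x":0,"y":0,"z":-4,"roll":0}
    - {"gripper":0,"x":0,"y":0,"z":-4,"roll":0}

```text
time_s: 2.78
eef_pos: [0.4587, -0.0902, 0.2595]
eef_rot: [0.0, 0.936, -0.351, 0.0]
wrist_force: [0.8, -0.8, -0.7]
opening: 0.466
```

```bash
python3 - <<'E'
from h import *
o=ctrl.get_obs();print(np.round(o["eef_pos"],4),yaw(o),np.round(o["wrist_force"],2),o["opening"])
plan((.474,-.25,.262,-41,3),(.474,-.25,.186,-41,2))
E
```

```text
[ 0.4587 -0.0902  0.2595] -41.127832559612735 [ 0.76 -0.76 -0.72] 0.4661834168687166
{'x': np.float64(3.89), 'y': np.float64(3.68), 'z': np.float64(-0.08), 'roll': np.float64(-0.0)}
{'x': np.float64(3.88), 'y': np.float64(3.68), 'z': np.float64(-0.08), 'roll': np.float64(-0.0)}
{'x': np.float64(3.88), 'y': np.float64(3.68), 'z': np.float64(-0.08), 'roll': np.float64(-0.0)}
-- (0.474, -0.25, 0.262, -41)
{'x': np.float64(0.0), 'y': np.float64(-0.0), 'z': np.float64(3.8), 'roll': np.float64(-0.0)}
{'x': np.float64(0.0), 'y': np.float64(-0.0), 'z': np.float64(3.8), 'roll': np.float64(-0.0)}
-- (0.474, -0.25, 0.186, -41)
```

Call:
move_arm:
  moves:
    - {"gripper":0,"x":3.9,"y":3.7,"z":0,"roll":0}
    - {"gripper":0,"x":3.9,"y":3.7,"z":0,"roll":0}
    - {"gripper":0,"x":3.9,"y":3.7,"z":0,"roll":0}
    - {"gripper":0,"x":0,"y":0,"z":3.7,"roll":0}
    - {"gripper":0,"x":0,"y":0,"z":3.6,"roll":0}

```text
time_s: 3.4
eef_pos: [0.4743, -0.2522, 0.1856]
eef_rot: [0.001, 0.936, -0.352, 0.002]
wrist_force: [0.0, -0.5, -1.0]
opening: 0.471
```

Call:
move_arm:
  moves:
    - {"gripper":0,"x":0,"y":0,"z":0,"roll":0}
    - {"gripper":68,"x":0,"y":0,"z":0,"roll":0}
    - {"gripper":68,"x":0,"y":0,"z":0,"roll":0}
    - {"gripper":68,"x":0,"y":0,"z":-3.7,"roll":0}
    - {"gripper":68,"x":0,"y":0,"z":-3.7,"roll":0}

```text
time_s: 4.03
eef_pos: [0.4739, -0.2504, 0.2602]
eef_rot: [0.0, 0.936, -0.351, 0.0]
wrist_force: [0.2, -0.3, 0.3]
opening: 0.68
```

Call:
move_arm:
  moves:
    - {"gripper":100,"x":-4.1,"y":-4.1,"z":0,"roll":0}
    - {"gripper":100,"x":-4.1,"y":-4.1,"z":0,"roll":0}
    - {"gripper":100,"x":-4.1,"y":-4.1,"z":0,"roll":0}
    - {"gripper":100,"x":-4.1,"y":-4.1,"z":0,"roll":0}
    - {"gripper":100,"x":0,"y":0,"z":0,"roll":0}

```text
time_s: 4.65
eef_pos: [0.4575, -0.0157, 0.2594]
eef_rot: [-0.0, 0.937, -0.348, 0.0]
wrist_force: [1.3, -0.8, 0.2]
opening: 0.998
```

```bash
python3 - <<'E'
from h import *
o=ctrl.get_obs();print(np.round(o["eef_pos"],4),yaw(o),np.round(o["wrist_force"],2),o["opening"])
t=ctrl.camera("top"); 
print([rect(q) for q in blobs(t,(3,150,30),(14,255,130),25)]); 
plan((.4575,-.018,.178,-41,2))
E
```

```text
[ 0.4575 -0.0157  0.2594] -40.76795947931637 [ 1.3  -0.75  0.2 ] 0.9977691023438977
[(array([369.5, 260.5]), array([13., 15.]), 90.0, 154.0), (array([146., 264.]), array([20., 10.]), 90.0, 77.0), (array([ 37., 106.]), array([9.9, 9.9]), 45.0, 76.0)]
{'x': np.float64(-0.01), 'y': np.float64(0.04), 'z': np.float64(4.08), 'roll': np.float64(0.1)}
{'x': np.float64(-0.01), 'y': np.float64(0.04), 'z': np.float64(4.08), 'roll': np.float64(0.1)}
-- (0.4575, -0.018, 0.178, -41)
```

Call:
move_arm:
  moves:
    - {"gripper":100,"x":0,"y":0.1,"z":4.0,"roll":0}
    - {"gripper":100,"x":0,"y":0,"z":4.0,"roll":0}
    - {"gripper":0,"x":0,"y":0,"z":0,"roll":0}
    - {"gripper":0,"x":0,"y":0,"z":0,"roll":0}
    - {"gripper":0,"x":0,"y":0,"z":0,"roll":0}

```text
time_s: 5.32
eef_pos: [0.4589, -0.0207, 0.1809]
eef_rot: [-0.0, 0.936, -0.351, 0.002]
wrist_force: [0.2, 0.0, -0.4]
opening: 0.466
```

Call:
move_arm:
  moves:
    - {"gripper":0,"x":0,"y":0,"z":0,"roll":0}
    - {"gripper":0,"x":0,"y":0,"z":0,"roll":0}
    - {"gripper":0,"x":0,"y":0,"z":-4,"roll":0}
    - {"gripper":0,"x":0,"y":0,"z":-4,"roll":0}

```text
time_s: 5.82
eef_pos: [0.4576, -0.02, 0.2605]
eef_rot: [-0.0, 0.936, -0.351, 0.0]
wrist_force: [0.4, -0.2, -0.7]
opening: 0.471
```

Call:
move_arm:
  moves:
    - {"gripper":0,"x":4.2,"y":4.3,"z":0,"roll":0}
    - {"gripper":0,"x":4.2,"y":4.3,"z":0,"roll":0}
    - {"gripper":0,"x":4.2,"y":4.3,"z":0,"roll":0}
    - {"gripper":0,"x":4.2,"y":4.3,"z":0,"roll":0}
    - {"gripper":0,"x":4.2,"y":4.3,"z":0,"roll":0}

```text
time_s: 6.45
eef_pos: [0.4745, -0.3223, 0.2602]
eef_rot: [0.0, 0.936, -0.351, 0.001]
wrist_force: [0.5, 0.1, -0.7]
opening: 0.471
```

```bash
python3 - <<'E'
from h import *
o=ctrl.get_obs();print(np.round(o["eef_pos"],4),yaw(o),np.round(o["wrist_force"],2),o["opening"])
E
```

```text
[ 0.4745 -0.3223  0.2602] -41.11383392813707 [ 0.51  0.14 -0.75] 0.4708610384611611
```

Call:
move_arm:
  moves:
    - {"gripper":0,"x":0,"y":0,"z":3.7,"roll":0}
    - {"gripper":0,"x":0,"y":0,"z":3.7,"roll":0}
    - {"gripper":0,"x":0,"y":0,"z":0,"roll":0}
    - {"gripper":68,"x":0,"y":0,"z":0,"roll":0}
    - {"gripper":68,"x":0,"y":0,"z":0,"roll":0}

```text
time_s: 7.08
eef_pos: [0.4748, -0.3201, 0.1859]
eef_rot: [0.0, 0.936, -0.351, 0.001]
wrist_force: [-0.5, -0.5, 0.9]
opening: 0.678
```

Call:
move_arm:
  moves:
    - {"gripper":68,"x":0,"y":0,"z":-5,"roll":0}
    - {"gripper":100,"x":0,"y":0,"z":-5.5,"roll":0}
    - {"gripper":100,"x":0,"y":0,"z":-5.5,"roll":0}
    - {"gripper":100,"x":0,"y":0,"z":-5.5,"roll":0}

```text
time_s: 7.58
eef_pos: [0.4742, -0.3195, 0.4025]
eef_rot: [0.0, 0.936, -0.351, 0.001]
wrist_force: [0.9, -0.8, -0.3]
opening: 0.997
```

```bash
python3 - <<'E'
from h import *
o=ctrl.get_obs();print(np.round(o["eef_pos"],4),yaw(o),np.round(o["wrist_force"],2),o["opening"])
t=ctrl.camera("top");s=ctrl.camera("scene")
# handle top face: brightest blue in scene; angle by contour
for n,c,roi in(("t",t,(100,245,175,290)),("s",s,(455,295,515,370))):
    for q in blobs(c,(95,120,60),(130,255,255),20,roi): 
        a=cv2.approxPolyDP(q,1.5,True)[:,0]; print(n,a.tolist())
plan((.467,.2705,.40,-33,10))
a=cv2.resize(s["img"][300:360,455:515],(500,500),interpolation=cv2.INTER_CUBIC)
cv2.imwrite("pics/handle.png",a[:,:,::-1])
E
```

```text
[ 0.4742 -0.3195  0.4025] -41.08400077272562 [ 0.89 -0.84 -0.35] 0.997199681839356
t [[125, 258], [120, 265], [127, 271], [133, 271], [135, 269], [133, 268], [136, 267], [134, 266], [135, 264], [138, 264], [131, 258]]
s [[497, 309], [484, 309], [475, 334], [478, 346], [490, 346], [501, 320]]
{'x': np.float64(-3.95), 'y': np.float64(-4.4), 'z': np.float64(0.09), 'roll': np.float64(-0.8)}
{'x': np.float64(-3.89), 'y': np.float64(-4.46), 'z': np.float64(0.09), 'roll': np.float64(-0.8)}
{'x': np.float64(-3.83), 'y': np.float64(-4.51), 'z': np.float64(0.09), 'roll': np.float64(-0.8)}
{'x': np.float64(-3.76), 'y': np.float64(-4.56), 'z': np.float64(0.09), 'roll': np.float64(-0.8)}
{'x': np.float64(-3.7), 'y': np.float64(-4.62), 'z': np.float64(0.09), 'roll': np.float64(-0.8)}
{'x': np.float64(-3.63), 'y': np.float64(-4.67), 'z': np.float64(0.09), 'roll': np.float64(-0.8)}
{'x': np.float64(-3.57), 'y': np.float64(-4.72), 'z': np.float64(0.09), 'roll': np.float64(-0.8)}
{'x': np.float64(-3.5), 'y': np.float64(-4.77), 'z': np.float64(0.09), 'roll': np.float64(-0.8)}
{'x': np.float64(-3.43), 'y': np.float64(-4.82), 'z': np.float64(0.09), 'roll': np.float64(-0.8)}
{'x': np.float64(-3.36), 'y': np.float64(-4.87), 'z': np.float64(0.09), 'roll': np.float64(-0.8)}
-- (0.467, 0.2705, 0.4, -33)
```

View pics/handle.png

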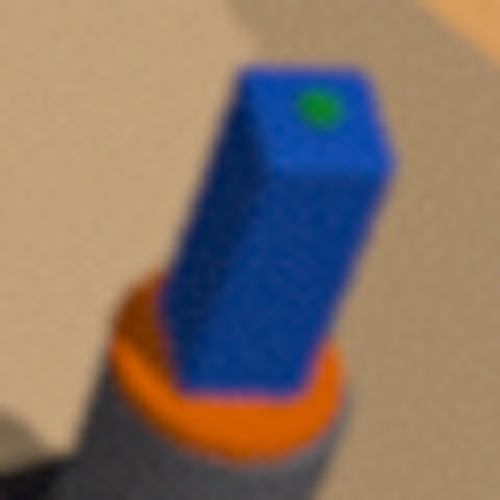

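The crop shows the handle's top face with corners at about crop (242,68), (365,72), (392,170) and (270,172). The reader is upright, with its collar on the rim.

Call:
move_arm:
  moves:
    - {"gripper":100,"x":-3.95,"y":-4.4,"z":0,"roll":-0.8}
    - {"gripper":100,"x":-3.9,"y":-4.45,"z":0,"roll":-0.8}
    - {"gripper":100,"x":-3.83,"y":-4.5,"z":0,"roll":-0.8}
    - {"gripper":100,"x":-3.76,"y":-4.56,"z":0,"roll":-0.8}
    - {"gripper":100,"x":-3.7,"y":-4.62,"z":0,"roll":-0.8}

```text
time_s: 8.3
eef_pos: [0.4695, -0.0224, 0.4002]
eef_rot: [-0.0, 0.948, -0.318, 0.001]
wrist_force: [1.3, 0.2, 0.8]
opening: 1.002
```

Call:
move_arm:
  moves:
    - {"gripper":100,"x":-3.63,"y":-4.67,"z":0,"roll":-0.8}
    - {"gripper":100,"x":-3.57,"y":-4.72,"z":0,"roll":-0.8}
    - {"gripper":100,"x":-3.5,"y":-4.77,"z":0,"roll":-0.8}
    - {"gripper":100,"x":-3.43,"y":-4.8,"z":0,"roll":-0.8}
    - {"gripper":100,"x":-3.36,"y":-4.87,"z":0,"roll":-0.8}

```text
time_s: 8.93
eef_pos: [0.4654, 0.2733, 0.4002]
eef_rot: [-0.0, 0.959, -0.284, 0.001]
wrist_force: [0.2, 0.2, 1.3]
opening: 0.998
```

```bash
python3 - <<'E'
from h import *
s=ctrl.camera("scene")
h=[onz(s,455+u/8.333-.45,300+v/8.333-.45,.18)[:2] for u,v in((242,68),(365,72),(392,170),(270,172))]
print(np.round(h,4),np.mean(h,0),[np.degrees(np.arctan2(*(h[i]-h[i-1])[::-1])) for i in range(4)],[np.linalg.norm(h[i]-h[i-1]) for i in range(4)])
o=ctrl.get_obs();print(np.round(o["eef_pos"],4),yaw(o),np.round(o["wrist_force"],2),np.round(o["torque"],2))
plan((.467,.2705,.3,-35,2))
E
```

```text
[[0.4699 0.2544]
 [0.4507 0.2676]
 [0.465  0.2867]
 [0.4846 0.2749]] [0.46754955 0.27090168] [np.float64(-125.6082839921996), np.float64(145.44923910176888), np.float64(53.32493231418024), np.float64(-30.949114280768857)] [np.float64(0.025292158674241394), np.float64(0.023325070879914214), np.float64(0.023862380892464362), np.float64(0.022952679141172137)]
[0.4643 0.2787 0.4004] -32.820800110060425 [-3.24  2.03  0.41] [0.02 0.11 0.04]
{'x': np.float64(0.34), 'y': np.float64(0.27), 'z': np.float64(5.02), 'roll': np.float64(1.1)}
{'x': np.float64(0.34), 'y': np.float64(0.27), 'z': np.float64(5.02), 'roll': np.float64(1.1)}
-- (0.467, 0.2705, 0.3, -35)
```

Call:
move_arm:
  moves:
    - {"gripper":100,"x":0.3,"y":0.2,"z":1,"roll":2}
    - {"gripper":100,"x":0,"y":0,"z":0,"roll":0}

```text
time_s: 9.22
eef_pos: [0.4671, 0.2671, 0.3885]
eef_rot: [0.001, 0.953, -0.302, -0.001]
wrist_force: [1.3, 0.4, -0.3]
opening: 0.999
```

```bash
python3 - <<'E'
from h import *
o=ctrl.get_obs();print(np.round(o["eef_pos"],4),yaw(o),np.round(o["wrist_force"],2),np.round(o["torque"],2))
plan((.467,.2705,.3,-35,2))
E
```

```text
[0.4671 0.2671 0.3885] -35.16040518417768 [ 1.33  0.41 -0.28] [-0.03 -0.07 -0.04]
{'x': np.float64(-0.1), 'y': np.float64(-0.14), 'z': np.float64(4.42), 'roll': np.float64(-0.1)}
{'x': np.float64(-0.1), 'y': np.float64(-0.14), 'z': np.float64(4.42), 'roll': np.float64(-0.1)}
-- (0.467, 0.2705, 0.3, -35)
```

Call:
move_arm:
  moves:
    - {"gripper":100,"x":-0.2,"y":-0.25,"z":2.8,"roll":0}
    - {"gripper":100,"x":0,"y":0,"z":3,"roll":0}
    - {"gripper":100,"x":0,"y":0,"z":3,"roll":0}
    - {"gripper":0,"x":0,"y":0,"z":0,"roll":0}
    - {"gripper":0,"x":0,"y":0,"z":0,"roll":0}

```text
time_s: 9.85
eef_pos: [0.4681, 0.2705, 0.3029]
eef_rot: [-0.0, 0.953, -0.302, 0.001]
wrist_force: [1.0, 0.3, -0.3]
opening: 0.605
```

Call:
move_arm:
  moves:
    - {"gripper":0,"x":0,"y":0,"z":0,"roll":0}
    - {"gripper":0,"x":0,"y":0,"z":0,"roll":0}
    - {"gripper":0,"x":0,"y":0,"z":0,"roll":0}
    - {"gripper":0,"x":0,"y":0,"z":0,"roll":0}

```text
time_s: 10.35
eef_pos: [0.468, 0.2713, 0.3034]
eef_rot: [-0.001, 0.953, -0.301, 0.001]
wrist_force: [-0.1, -0.8, 7.1]
opening: 0.296
```

Call:
move_arm:
  moves:
    - {"gripper":0,"x":0,"y":0,"z":-2,"roll":0}
    - {"gripper":0,"x":0,"y":0,"z":-2.5,"roll":0}
    - {"gripper":0,"x":0,"y":0,"z":-2.5,"roll":0}
    - {"gripper":0,"x":0,"y":0,"z":0,"roll":0}

```text
time_s: 10.85
eef_pos: [0.4679, 0.2715, 0.3738]
eef_rot: [-0.001, 0.953, -0.301, 0.002]
wrist_force: [1.3, -0.1, -1.2]
opening: 0.297
```

```bash
python3 - <<'E'
from h import *
o=ctrl.get_obs();print(np.round(o["eef_pos"],4),yaw(o),np.round(o["wrist_force"],2),np.round(o["torque"],2))
s=ctrl.camera("scene");cv2.imwrite("pics/lift.png",cv2.resize(s["img"][220:420,400:600],(600,600),interpolation=cv2.INTER_CUBIC)[:,:,::-1])
E
```

```text
[0.4679 0.2715 0.3738] -35.08997507981194 [ 1.27 -0.15 -1.15] [ 0.01 -0.05 -0.05]
```

View pics/lift.png

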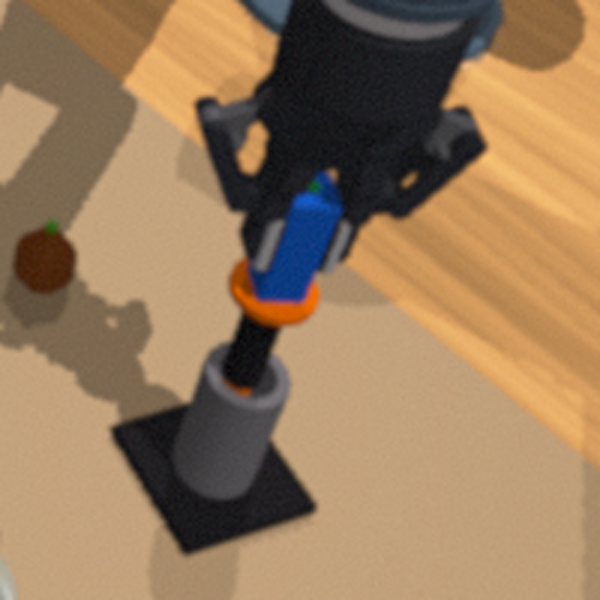

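The picture shows the reader gripped, with its nose still just inside the cup. Since the tool can't tilt, I'll use the cup's rim to turn the reader about the jaw axis.

Call:
move_arm:
  moves:
    - {"gripper":0,"x":0,"y":0.8,"z":0,"roll":0}
    - {"gripper":0,"x":0,"y":0.5,"z":0,"roll":0}

```text
time_s: 11.15
eef_pos: [0.4594, 0.2607, 0.371]
eef_rot: [-0.001, 0.953, -0.302, -0.001]
wrist_force: [2.0, 6.3, -0.0]
opening: 0.3
```

Call:
move_arm:
  moves:
    - {"gripper":0,"x":0,"y":0.5,"z":0,"roll":0}
    - {"gripper":0,"x":0,"y":0.5,"z":0,"roll":0}

```text
time_s: 11.4
eef_pos: [0.4536, 0.2524, 0.3709]
eef_rot: [-0.001, 0.953, -0.302, -0.001]
wrist_force: [-0.1, 4.6, -1.3]
opening: 0.296
```

Call:
move_arm:
  moves:
    - {"gripper":0,"x":0,"y":0.5,"z":0.1,"roll":0}
    - {"gripper":0,"x":0,"y":0.5,"z":0.1,"roll":0}

```text
time_s: 11.65
eef_pos: [0.4481, 0.2443, 0.3696]
eef_rot: [-0.001, 0.953, -0.302, -0.0]
wrist_force: [-0.5, 5.0, 2.6]
opening: 0.301
```

```bash
python3 - <<'E'
from h import *
o=ctrl.get_obs();print(np.round(o["eef_pos"],4),yaw(o),np.round(o["wrist_force"],2),np.round(o["torque"],2),o["eef_rot"])
s=ctrl.camera("scene")
q=max(blobs(s,(100,150,80),(125,255,255),30,(400,200,600,420)),key=cv2.contourArea); print(rect(q))
E
```

```text
[0.4481 0.2443 0.3696] -35.10791989914863 [-0.53  5.01  2.64] [ 1.46 -0.16  0.05] [-9.43713657e-04  9.53432758e-01 -3.01604107e-01 -2.18372289e-04]
(array([494.3, 286.6]), array([18. , 46.5]), 18.4, 610.0)
```

Call:
move_arm:
  moves:
    - {"gripper":0,"x":0,"y":0.7,"z":0.12,"roll":0}
    - {"gripper":0,"x":0,"y":0.7,"z":0.15,"roll":0}
    - {"gripper":0,"x":0,"y":0.7,"z":0.18,"roll":0}

```text
time_s: 12.08
eef_pos: [0.4359, 0.2271, 0.3648]
eef_rot: [-0.001, 0.953, -0.302, -0.0]
wrist_force: [2.6, 6.1, -1.4]
opening: 0.298
```

Call:
move_arm:
  moves:
    - {"gripper":0,"x":0,"y":0.7,"z":0.2,"roll":0}
    - {"gripper":0,"x":0,"y":0.7,"z":0.22,"roll":0}
    - {"gripper":0,"x":0,"y":0,"z":0,"roll":0}

```text
time_s: 12.45
eef_pos: [0.4278, 0.2154, 0.3604]
eef_rot: [-0.0, 0.953, -0.302, -0.001]
wrist_force: [0.1, 4.6, -1.0]
opening: 0.296
```

```bash
python3 - <<'E'
from h import *
o=ctrl.get_obs();print(np.round(o["eef_pos"],4),yaw(o),np.round(o["wrist_force"],2),np.round(o["torque"],2))
E
```

```text
[0.4278 0.2154 0.3604] -35.12676520913346 [ 0.11  4.58 -0.99] [ 1.03 -0.13  0.05]
```

Call:
move_arm:
  moves:
    - {"gripper":0,"x":0,"y":0.3,"z":-2.5,"roll":0}
    - {"gripper":0,"x":0,"y":0,"z":-2.5,"roll":0}
    - {"gripper":0,"x":0,"y":0,"z":-2.5,"roll":0}
    - {"gripper":0,"x":0,"y":0,"z":-2.5,"roll":0}

```text
time_s: 12.95
eef_pos: [0.4263, 0.2125, 0.461]
eef_rot: [0.002, 0.953, -0.302, -0.001]
wrist_force: [-0.1, -0.7, -0.8]
opening: 0.298
```

```bash
python3 - <<'E'
from h import *
o=ctrl.get_obs();print(np.round(o["eef_pos"],4),yaw(o),np.round(o["wrist_force"],2),np.round(o["torque"],2))
plan((.521,-.056,.46,-81.1,10))
E
```

```text
[0.4263 0.2125 0.461 ] -35.13124721029111 [-0.08 -0.75 -0.84] [ 0.01  0.03 -0.01]
{'x': np.float64(2.32), 'y': np.float64(1.65), 'z': np.float64(0.01), 'roll': np.float64(4.6)}
{'x': np.float64(2.44), 'y': np.float64(1.46), 'z': np.float64(0.01), 'roll': np.float64(4.6)}
{'x': np.float64(2.55), 'y': np.float64(1.26), 'z': np.float64(0.01), 'roll': np.float64(4.6)}
{'x': np.float64(2.65), 'y': np.float64(1.05), 'z': np.float64(0.01), 'roll': np.float64(4.6)}
{'x': np.float64(2.72), 'y': np.float64(0.83), 'z': np.float64(0.01), 'roll': np.float64(4.6)}
{'x': np.float64(2.78), 'y': np.float64(0.61), 'z': np.float64(0.01), 'roll': np.float64(4.6)}
{'x': np.float64(2.82), 'y': np.float64(0.39), 'z': np.float64(0.01), 'roll': np.float64(4.6)}
{'x': np.float64(2.84), 'y': np.float64(0.16), 'z': np.float64(0.01), 'roll': np.float64(4.6)}
{'x': np.float64(2.85), 'y': np.float64(-0.07), 'z': np.float64(0.01), 'roll': np.float64(4.6)}
{'x': np.float64(2.83), 'y': np.float64(-0.29), 'z': np.float64(0.01), 'roll': np.float64(4.6)}
-- (0.521, -0.056, 0.46, -81.1)
```

Call:
move_arm:
  moves:
    - {"gripper":0,"x":2.3,"y":1.65,"z":0,"roll":4.6}
    - {"gripper":0,"x":2.45,"y":1.45,"z":0,"roll":4.6}
    - {"gripper":0,"x":2.55,"y":1.25,"z":0,"roll":4.6}
    - {"gripper":0,"x":2.65,"y":1.05,"z":0,"roll":4.6}
    - {"gripper":0,"x":2.7,"y":0.85,"z":0,"roll":4.6}

```text
time_s: 13.58
eef_pos: [0.4736, 0.0778, 0.4602]
eef_rot: [0.001, 0.873, -0.487, -0.001]
wrist_force: [0.6, -0.2, -0.8]
opening: 0.297
```

Call:
move_arm:
  moves:
    - {"gripper":0,"x":2.8,"y":0.6,"z":0,"roll":4.6}
    - {"gripper":0,"x":2.8,"y":0.4,"z":0,"roll":4.6}
    - {"gripper":0,"x":2.85,"y":0.15,"z":0,"roll":4.6}
    - {"gripper":0,"x":2.85,"y":0,"z":0,"roll":4.6}
    - {"gripper":0,"x":2.8,"y":-0.3,"z":0,"roll":4.6}

```text
time_s: 14.2
eef_pos: [0.5204, -0.0563, 0.46]
eef_rot: [0.001, 0.759, -0.651, -0.001]
wrist_force: [0.9, 1.5, -1.5]
opening: 0.296
```

Call:
move_arm:
  moves:
    - {"gripper":0,"x":0,"y":0,"z":0,"roll":0}
    - {"gripper":0,"x":0,"y":0,"z":0,"roll":0}

```text
time_s: 14.45
eef_pos: [0.5202, -0.0549, 0.4603]
eef_rot: [0.001, 0.76, -0.65, -0.001]
wrist_force: [0.2, 0.3, -2.0]
opening: 0.296
```

```bash
python3 - <<'E'
from h import *
o=ctrl.get_obs();print(np.round(o["eef_pos"],4),yaw(o),np.round(o["wrist_force"],2),np.round(o["torque"],2))
s=ctrl.camera("scene");t=ctrl.camera("top")
a=cv2.resize(s["img"][190:310,250:330],(400,600),interpolation=cv2.INTER_CUBIC)
b=cv2.resize(t["img"][140:260,245:325],(400,600),interpolation=cv2.INTER_CUBIC)
cv2.imwrite("pics/tilt.png",np.hstack([a,b])[:,:,::-1])
E
```

```text
[ 0.5202 -0.0549  0.4603] -81.07438825750741 [ 0.19  0.29 -1.96] [-0.03 -0.03 -0.04]
```

View pics/tilt.png

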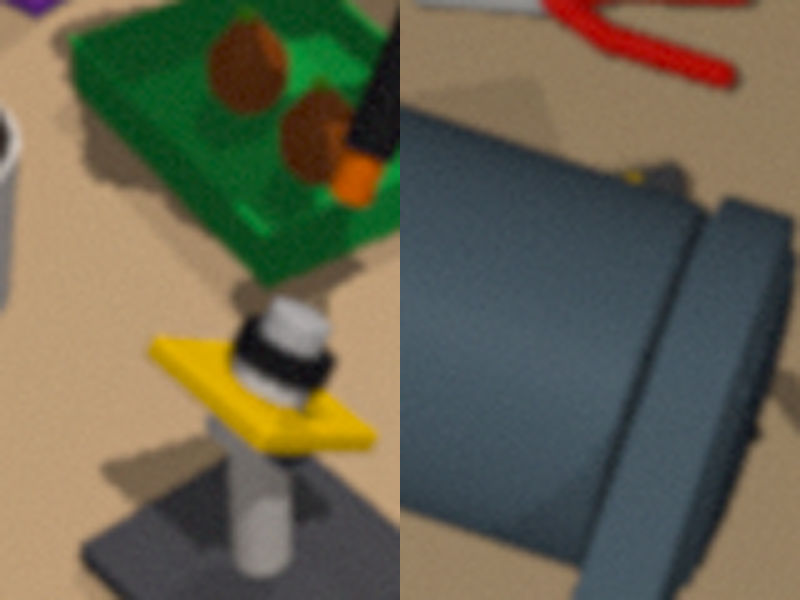

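Both bulbs are in the tray, and the tilted orange nose is at about scene (321,225), above the stud. The arm hides the top view, so I'll use the scene ray and the known grip plane.

```bash
python3 - <<'E'
from h import *
s=ctrl.camera("scene")
for q in blobs(s,(3,170,110),(18,255,255),8,(280,130,420,260)): print(rect(q),cv2.boundingRect(q))
a=cv2.resize(s["img"][130:240,300:380],(582,800)[:2] and (436,600),interpolation=cv2.INTER_CUBIC)
cv2.imwrite("pics/tilt2.png",a[:,:,::-1])
E
```

```text
(array([320.3, 225.4]), array([8. , 9.4]), 26.6, 60.0) (316, 220, 10, 11)
(array([338.6, 185. ]), array([24.1,  6.7]), 21.8, 88.5) (328, 178, 23, 13)
```

View pics/tilt2.png

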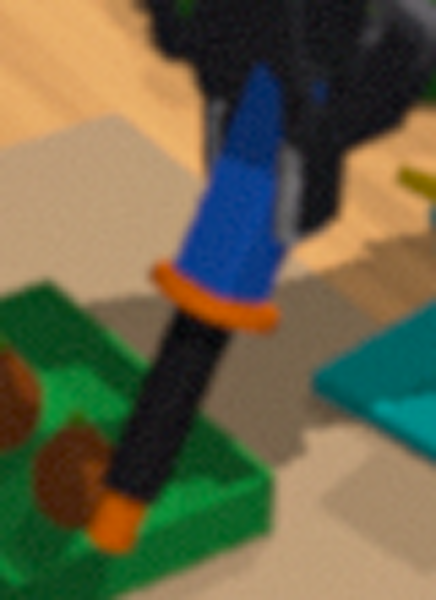

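```bash
cat >> h.py <<'E'
def inplane(c,u,v,G,psi):
    o,d=ray(c,u,v); n=np.array([np.cos(psi),np.sin(psi),0]); p=o+d*(n@(G-o))/(n@d)
    y=np.array([np.sin(psi),-np.cos(psi),0]); return np.array([(p-G)@y,p[2]-G[2]])  # along tool y, height
E
python3 - <<'E'
from h import *
o=ctrl.get_obs();s=ctrl.camera("scene");psi=np.radians(yaw(o));G=np.array(o["eef_pos"])-[0,0,.155]
P={}
for n,z,(u,v) in(("nose",0,(112,541)),("junc",22,(126,495)),("collar",93,(216,296))):
    P[n]=inplane(s,300+u/5.4545-.45,130+v/5.4545-.45,G,psi);print(n,np.round(P[n],4))
for a,b in(("nose","collar"),("junc","collar")):
    d=P[b]-P[a];print(a,np.linalg.norm(d),"lean",np.degrees(np.arctan2(d[0],d[1])))
# image direction prediction: stand axis & plate in same view, for various leans
S=np.array([.612,-.042,.137]);
az=np.radians(188.9)
for L in(27,29,31,33,35):
    n=np.array([np.sin(np.radians(L))*np.cos(az),np.sin(np.radians(L))*np.sin(az),np.cos(np.radians(L))])
    O=np.array([.633,-.0395,.1]);x=np.array([np.cos(np.radians(L))*np.cos(az-np.pi),np.cos(np.radians(L))*np.sin(az-np.pi),np.sin(np.radians(L))]);y=np.cross(n,x)
    f=lambda a,b:np.round(proj(s,O+.01*n+.035*(a*x+b*y)),1)
    print(L,"plate near,left,right",f(1,1),f(1,-1),f(-1,1),"housing/stud end h=.0425",np.round(proj(s,O+.0425*n),1))
E
```

```text
nose [-0.0693 -0.1207]
junc [-0.0631 -0.1037]
collar [-0.0241 -0.0395]
nose 0.09301296969023462 lean 29.11427716840457
junc 0.07517435725535994 lean 31.307809249576273
27 plate near,left,right [302.4 278.3] [279.3 258.6] [327.2 274.7] housing/stud end h=.0425 [309.1 252.4]
29 plate near,left,right [302.8 277.8] [279.6 258.1] [327.1 275.2] housing/stud end h=.0425 [309.6 252.3]
31 plate near,left,right [303.2 277.2] [279.9 257.5] [327.  275.7] housing/stud end h=.0425 [310.1 252.3]
33 plate near,left,right [303.6 276.6] [280.3 257. ] [326.8 276.2] housing/stud end h=.0425 [310.6 252.3]
35 plate near,left,right [304.  276.1] [280.7 256.5] [326.7 276.7] housing/stud end h=.0425 [311.1 252.4]
```

```bash
python3 - <<'E'
from h import *
t=ctrl.camera("top");s=ctrl.camera("scene")
def lines(img,roi,hsv=((20,120,60),(32,255,255)),up=8):
    x0,y0,x1,y1=roi; a=cv2.resize(img[y0:y1,x0:x1],None,fx=up,fy=up,interpolation=cv2.INTER_CUBIC)
    m=cv2.inRange(cv2.cvtColor(a,cv2.COLOR_RGB2HSV),np.array(hsv[0]),np.array(hsv[1]))
    q=max(cv2.findContours(m,0,cv2.CHAIN_APPROX_NONE)[0],key=cv2.contourArea)
    h=cv2.convexHull(q); return cv2.approxPolyDP(h,up*1.2,True)[:,0]/up+np.array([x0,y0])-.45, cv2.minAreaRect(q)
img=cv2.imread("pics/top0.png")[:,:,::-1].copy(); print("top hull",np.round(lines(img,(255,165,312,222))[0],1).tolist(),[np.round(v,1) for v in lines(img,(255,165,312,222))[1][:2]])
print("scene hull",np.round(lines(s["img"],(270,245,335,290))[0],1).tolist())
az=np.radians(188.9)
for L in(27,30,33,36):
    l=np.radians(L);n=np.array([np.sin(l)*np.cos(az),np.sin(l)*np.sin(az),np.cos(l)]);x=np.array([-np.cos(l)*np.cos(az),-np.cos(l)*np.sin(az),np.sin(l)]);y=np.cross(n,x);O=np.array([.633,-.0395,.1])
    f=lambda c,a,b,h:np.round(proj(c,O+h*n+.035*(a*x+b*y)),1).tolist()
    print(L,"top TL TR BR BL",*[f(t,a,b,.01) for a,b in((1,1),(1,-1),(-1,-1),(-1,1))],"stud",f(t,0,0,.0425),"scene near/left/right top; near/left/right bot",*[f(s,a,b,h) for h in(.01,0) for a,b in((1,1),(1,-1),(-1,1))])
E
```

```text
top hull [[292.9, 174.0], [297.7, 202.8], [266.8, 207.4], [261.2, 178.8]] [array([200.1, 209.9]), array([249.7, 264.5])]
scene hull [[279.2, 258.4], [281.4, 256.3], [295.9, 257.6], [314.3, 266.9], [324.8, 275.2], [324.8, 278.6], [309.3, 280.9], [301.2, 279.9], [279.9, 261.8]]
27 top TL TR BR BL [262.1, 178.8] [293.1, 173.8] [298.0, 203.3] [267.8, 208.2] stud [280.4, 195.4] scene near/left/right top; near/left/right bot [302.4, 278.3] [279.3, 258.6] [327.2, 274.7] [300.6, 282.8] [277.6, 263.0] [325.4, 278.9]
30 top TL TR BR BL [262.1, 179.2] [293.2, 174.2] [298.0, 203.3] [267.9, 208.1] stud [280.6, 196.3] scene near/left/right top; near/left/right bot [303.0, 277.5] [279.8, 257.8] [327.1, 275.4] [301.0, 282.0] [277.9, 262.2] [325.1, 279.7]
33 top TL TR BR BL [262.2, 179.7] [293.3, 174.7] [298.0, 203.2] [267.9, 208.0] stud [280.7, 197.3] scene near/left/right top; near/left/right bot [303.6, 276.6] [280.3, 257.0] [326.8, 276.2] [301.4, 281.2] [278.3, 261.4] [324.7, 280.5]
36 top TL TR BR BL [262.2, 180.2] [293.4, 175.2] [298.0, 203.0] [267.9, 207.9] stud [280.9, 198.2] scene near/left/right top; near/left/right bot [304.2, 275.8] [280.9, 256.2] [326.6, 277.0] [301.8, 280.3] [278.7, 260.6] [324.3, 281.3]
```

Call:
move_arm:
  moves:
    - {"gripper":0,"x":0.15,"y":-0.8,"z":2.2,"roll":0}
    - {"gripper":0,"x":0,"y":0,"z":0,"roll":0}
    - {"gripper":0,"x":0,"y":0,"z":0,"roll":0}

```text
time_s: 15.12
eef_pos: [0.5287, -0.0551, 0.4395]
eef_rot: [0.0, 0.76, -0.65, 0.0]
wrist_force: [0.5, 0.3, -0.9]
opening: 0.295
```

```bash
python3 - <<'E'
from h import *
F=[];X=[]
for i in range(5):
    o=ctrl.get_obs();F.append(o["wrist_force"]);X.append(o["eef_pos"]);s=ctrl.camera("scene")
print(np.round(X,4),yaw(o),np.round(F,2),np.mean(F,0))
cv2.imwrite("pics/near.png",cv2.resize(s["img"][165:295,270:370],(600,780)[:2] and (461,600),interpolation=cv2.INTER_CUBIC)[:,:,::-1])
E
```

```text
[[ 0.5287 -0.0551  0.4395]
 [ 0.5287 -0.0552  0.4398]
 [ 0.5287 -0.0552  0.4399]
 [ 0.5287 -0.0552  0.4399]
 [ 0.5287 -0.0552  0.4398]] -81.09837019245471 [[ 0.5   0.26 -0.87]
 [-0.54 -0.77 -1.88]
 [-0.17 -0.36 -0.83]
 [-0.07  0.39 -1.27]
 [-0.2   0.41 -0.5 ]] [-0.09780597 -0.01267227 -1.06719676]
```

View pics/near.png

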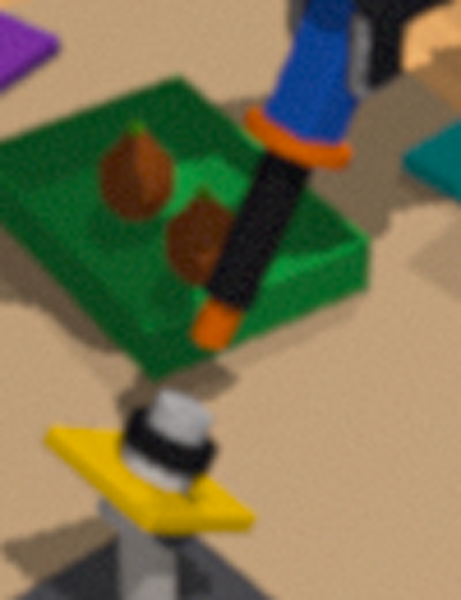

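The wand's axis, from the collar at crop (298,138) to the nose at (211,342), extends to about (186,400), and the stud face is at about (184,400). They are in line in this view. I'll check the slope and depth numerically.

```bash
python3 - <<'E'
from h import *
o=ctrl.get_obs();s=ctrl.camera("scene");psi=np.radians(yaw(o));G=np.array(o["eef_pos"])-[0,0,.155]
px=lambda u,v:(270+u/4.615-.45,165+v/4.615-.45)
N=inplane(s,*px(211,341),G,psi);C=inplane(s,*px(298,138),G,psi);d=C-N
print(N,C,np.linalg.norm(d),np.degrees(np.arctan2(*d)),"from G",np.degrees(np.arctan2(N[0],N[1]))-180)
y=np.array([np.sin(psi),-np.cos(psi),0]);Nw=G+N[0]*y+[0,0,N[1]];print("nose",Nw)
S=np.array([.6115,-.0425,.1365])
for L in(27,30,33,36):
    n=np.sin(np.radians(L))*y+[0,0,np.cos(np.radians(L))]
    a,b=proj(s,Nw),proj(s,Nw+.093*n);c,e=proj(s,S),proj(s,S-.03*n)
    v=Nw-S;along=v@n;print(L,"wand slope",(b-a)[0]/(b-a)[1],"post slope",(e-c)[0]/(e-c)[1],"gap",along,"lateral",v-along*n)
# post/stud axis from width-midpoints of grey/black rows: print stud light centroid & housing black centroid
g=cv2.cvtColor(s["img"],cv2.COLOR_RGB2HSV)[245:275,290:325]
for nm,m in(("black",(g[...,2]<45)),("light",(g[...,2]>120)&(g[...,1]<40))):
    m=m.astype(np.uint8);n,l,st,ce=cv2.connectedComponentsWithStats(m)
    print(nm,[(st[i].tolist(),np.round(ce[i]+[290,245],2).tolist()) for i in range(1,n) if st[i,4]>15])
E
```

```text
[-0.07097911 -0.1196542 ] [-0.02535877 -0.03872751] 0.09289965108129379 29.41101198311139 from G -329.3234988427637
nose [ 0.59882918 -0.04432265  0.16502447]
27 wand slope -0.39669652667659466 post slope -0.39709999545093955 gap 0.031226687091019337 lateral [0.00133539 0.00036881 0.00070129]
30 wand slope -0.4363528525393081 post slope -0.43714392438910443 gap 0.031103047832105005 lateral [0.00269377 0.00058135 0.00158844]
33 wand slope -0.4760417414178023 post slope -0.4771099578421659 gap 0.030894157281029216 lateral [0.00395309 0.00077839 0.00261445]
36 wand slope -0.5159821208815798 post slope -0.5172178244757851 gap 0.030600587992272672 lateral [0.00509955 0.00095777 0.00376807]
black [([8, 9, 18, 14, 98], [305.72, 261.64])]
light [([13, 5, 13, 11, 96], [308.84, 254.79]), ([8, 19, 12, 7, 25], [303.48, 267.08])]
```

Call:
move_arm:
  moves:
    - {"gripper":0,"x":0,"y":0.2,"z":0.1,"roll":0}
    - {"gripper":0,"x":0,"y":-0.4,"z":0.7,"roll":0}
    - {"gripper":0,"x":0,"y":-0.4,"z":0.7,"roll":0}
    - {"gripper":0,"x":0,"y":-0.4,"z":0.65,"roll":0}
    - {"gripper":0,"x":0,"y":0,"z":0,"roll":0}

```text
time_s: 16.05
eef_pos: [0.5387, -0.0536, 0.4164]
eef_rot: [0.0, 0.76, -0.65, -0.001]
wrist_force: [-0.0, 0.1, -0.4]
opening: 0.293
```

```bash
cat >> h.py <<'E'
def feel(k=4):
    F=[]
    for i in range(k):
        o=ctrl.get_obs();F.append(o["wrist_force"]);s=ctrl.camera("scene")
    F=np.mean(F,0)-[-.1,0,-1.07]; l=np.radians(30.5); n=np.array([-np.sin(l)*.988,-np.sin(l)*.155,np.cos(l)])
    print("pos",np.round(o["eef_pos"],4),"F",np.round(F,2),"axial",round(F@n,2),"t",o["time_s"])
    return s
E
python3 -c "from h import *;feel()"
```

```text
pos [ 0.5387 -0.0537  0.4176] F [-0.32 -0.03  0.12] axial 0.26 t 16.2
```

Call:
move_arm:
  moves:
    - {"gripper":0,"x":0,"y":-0.1,"z":0.17,"roll":0}
    - {"gripper":0,"x":0,"y":0,"z":0,"roll":0}

```text
time_s: 16.5
eef_pos: [0.5395, -0.0535, 0.4158]
eef_rot: [-0.0, 0.76, -0.65, 0.0]
wrist_force: [0.6, -0.7, -0.7]
opening: 0.296
```

Call:
move_arm:
  moves:
    - {"gripper":0,"x":0,"y":-0.1,"z":0.17,"roll":0}
    - {"gripper":0,"x":0,"y":0,"z":0,"roll":0}

```text
time_s: 16.75
eef_pos: [0.5405, -0.0534, 0.4139]
eef_rot: [0.0, 0.76, -0.65, -0.0]
wrist_force: [-0.1, 0.8, -0.8]
opening: 0.299
```

```bash
python3 -c "from h import *;feel()"
```

```text
pos [ 0.5406 -0.0534  0.4141] F [-0.2   0.06 -0.5 ] axial -0.33 t 16.9
```

Call:
move_arm:
  moves:
    - {"gripper":0,"x":0,"y":-0.1,"z":0.17,"roll":0}
    - {"gripper":0,"x":0,"y":0,"z":0,"roll":0}

```text
time_s: 17.2
eef_pos: [0.5416, -0.0532, 0.4124]
eef_rot: [-0.0, 0.76, -0.65, 0.0]
wrist_force: [0.1, -0.3, -1.2]
opening: 0.296
```

```bash
python3 -c "
from h import *
s=feel(6)
cv2.imwrite('pics/contact.png',cv2.resize(s['img'][215:295,270:350],(600,600),interpolation=cv2.INTER_CUBIC)[:,:,::-1])"
```

```text
pos [ 0.5415 -0.0532  0.4124] F [ 0.14 -0.22  0.14] axial 0.07 t 17.45
```

View pics/contact.png

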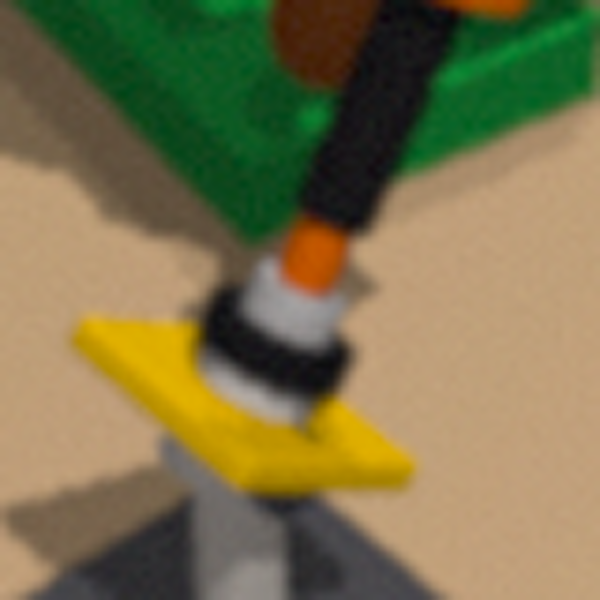

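The nose at crop (308,290) sits within about 1 mm of the stud face's centre, roughly (302,284), and is parallel to the stud. It isn't pressing yet, so I'll feel on.

Call:
move_arm:
  moves:
    - {"gripper":0,"x":0,"y":-0.1,"z":0.17,"roll":0}
    - {"gripper":0,"x":0,"y":0,"z":0,"roll":0}

```text
time_s: 17.75
eef_pos: [0.5426, -0.0531, 0.4108]
eef_rot: [0.0, 0.76, -0.65, 0.0]
wrist_force: [-0.9, -0.1, 0.4]
opening: 0.296
```

```bash
python3 -c "from h import *;feel(4)"
```

```text
pos [ 0.5425 -0.0531  0.4108] F [-1.15 -0.36  2.29] axial 2.58 t 17.9
```

Call:
move_arm:
  moves:
    - {"gripper":0,"x":0,"y":-0.1,"z":0.17,"roll":0}
    - {"gripper":0,"x":0,"y":0,"z":0,"roll":0}

```text
time_s: 18.2
eef_pos: [0.5436, -0.0529, 0.409]
eef_rot: [-0.0, 0.76, -0.65, 0.0]
wrist_force: [-1.6, -1.2, 2.2]
opening: 0.298
```

```bash
python3 -c "from h import *;feel(4)"
```

```text
pos [ 0.5435 -0.0529  0.4091] F [-1.24 -0.4   3.33] axial 3.52 t 18.35
```

Call:
move_arm:
  moves:
    - {"gripper":0,"x":0,"y":-0.06,"z":0.1,"roll":0}
    - {"gripper":0,"x":0,"y":-0.06,"z":0.11,"roll":0}
    - {"gripper":0,"x":0,"y":0,"z":0,"roll":0}

```text
time_s: 18.77
eef_pos: [0.5448, -0.0528, 0.407]
eef_rot: [-0.0, 0.76, -0.65, 0.0]
wrist_force: [-2.2, 0.4, 3.3]
opening: 0.298
```

```bash
python3 -c "from h import *;feel(6)"
```

```text
pos [ 0.5447 -0.0527  0.407 ] F [-1.75  0.01  4.74] axial 4.96 t 19.025
```

Call:
move_arm:
  moves:
    - {"gripper":0,"x":0,"y":0,"z":0,"roll":0}
    - {"gripper":0,"x":0,"y":0,"z":0,"roll":0}
    - {"gripper":0,"x":0,"y":0,"z":0,"roll":0}
    - {"gripper":0,"x":0,"y":0,"z":0,"roll":0}
    - {"gripper":0,"x":0,"y":0,"z":0,"roll":0}

```text
time_s: 19.7
eef_pos: [0.5447, -0.0527, 0.407]
eef_rot: [-0.0, 0.76, -0.65, 0.0]
wrist_force: [-2.2, -0.4, 5.0]
opening: 0.298
```

Call:
move_arm:
  moves:
    - {"gripper":0,"x":0,"y":0,"z":0,"roll":0}
    - {"gripper":0,"x":0,"y":0,"z":0,"roll":0}
    - {"gripper":0,"x":0,"y":0,"z":0,"roll":0}
    - {"gripper":0,"x":0,"y":0,"z":0,"roll":0}
    - {"gripper":0,"x":0,"y":0,"z":0,"roll":0}

```text
time_s: 20.32
eef_pos: [0.5447, -0.0527, 0.4069]
eef_rot: [-0.0, 0.76, -0.65, 0.0]
wrist_force: [-1.0, 0.9, 3.4]
opening: 0.294
```

Call:
move_arm:
  moves:
    - {"gripper":0,"x":0,"y":0,"z":0,"roll":0}
    - {"gripper":0,"x":0,"y":0,"z":0,"roll":0}
    - {"gripper":0,"x":0,"y":0,"z":0,"roll":0}
    - {"gripper":0,"x":0,"y":0,"z":0,"roll":0}
    - {"gripper":0,"x":0,"y":0,"z":0,"roll":0}

```text
time_s: 20.95
eef_pos: [0.5447, -0.0528, 0.4069]
eef_rot: [0.0, 0.76, -0.65, 0.0]
wrist_force: [-1.3, 0.4, 3.9]
opening: 0.303
```

Call:
move_arm:
  moves:
    - {"gripper":0,"x":0,"y":0,"z":0,"roll":0}
    - {"gripper":0,"x":0,"y":0,"z":0,"roll":0}
    - {"gripper":0,"x":0,"y":0,"z":0,"roll":0}
    - {"gripper":0,"x":0,"y":0,"z":0,"roll":0}
    - {"gripper":0,"x":0,"y":0,"z":0,"roll":0}

```text
time_s: 21.58
eef_pos: [0.5447, -0.0527, 0.4069]
eef_rot: [-0.0, 0.76, -0.65, 0.0]
wrist_force: [-1.9, 0.4, 4.0]
opening: 0.297
```

```bash
python3 -c "
from h import *
s=feel(4)
cv2.imwrite('pics/press.png',cv2.resize(s['img'][215:295,270:350],(600,600),interpolation=cv2.INTER_CUBIC)[:,:,::-1])"
```

```text
pos [ 0.5447 -0.0528  0.4069] F [-1.41 -0.13  4.97] axial 5.0 t 21.725
```

View pics/press.png

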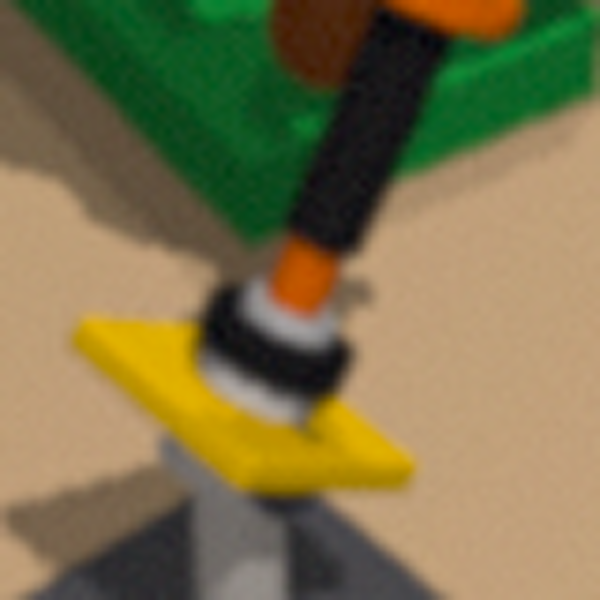

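The stud is well in, about 6 mm by force (roughly 5 N), and was held still for 2.9 s. The nose at crop (300,305) is centred. Now I'll retract and return to the holder.

Call:
move_arm:
  moves:
    - {"gripper":0,"x":0,"y":0.5,"z":-0.85,"roll":0}
    - {"gripper":0,"x":0,"y":0.75,"z":-1.3,"roll":0}
    - {"gripper":0,"x":0,"y":0.75,"z":-1.3,"roll":0}
    - {"gripper":0,"x":0,"y":0,"z":-2,"roll":0}

```text
time_s: 22.28
eef_pos: [0.524, -0.0558, 0.462]
eef_rot: [0.0, 0.76, -0.65, -0.0]
wrist_force: [0.9, 0.3, -2.0]
opening: 0.3
```

```bash
python3 -c "
from h import *
feel(3);plan((.4296,.2173,.46,-35.1,10))"
```

```text
pos [ 0.525  -0.056   0.4645] F [0.48 0.28 1.13] axial 0.71 t 22.375
{'x': np.float64(-2.85), 'y': np.float64(0.52), 'z': np.float64(0.03), 'roll': np.float64(-4.6)}
{'x': np.float64(-2.88), 'y': np.float64(0.29), 'z': np.float64(0.03), 'roll': np.float64(-4.6)}
{'x': np.float64(-2.89), 'y': np.float64(0.06), 'z': np.float64(0.03), 'roll': np.float64(-4.6)}
{'x': np.float64(-2.89), 'y': np.float64(-0.18), 'z': np.float64(0.03), 'roll': np.float64(-4.6)}
{'x': np.float64(-2.87), 'y': np.float64(-0.41), 'z': np.float64(0.03), 'roll': np.float64(-4.6)}
{'x': np.float64(-2.82), 'y': np.float64(-0.64), 'z': np.float64(0.03), 'roll': np.float64(-4.6)}
{'x': np.float64(-2.76), 'y': np.float64(-0.86), 'z': np.float64(0.03), 'roll': np.float64(-4.6)}
{'x': np.float64(-2.69), 'y': np.float64(-1.08), 'z': np.float64(0.03), 'roll': np.float64(-4.6)}
{'x': np.float64(-2.59), 'y': np.float64(-1.29), 'z': np.float64(0.03), 'roll': np.float64(-4.6)}
{'x': np.float64(-2.48), 'y': np.float64(-1.49), 'z': np.float64(0.03), 'roll': np.float64(-4.6)}
-- (0.4296, 0.2173, 0.46, -35.1)
```

Call:
move_arm:
  moves:
    - {"gripper":0,"x":-2.85,"y":0.5,"z":0,"roll":-4.6}
    - {"gripper":0,"x":-2.9,"y":0.3,"z":0,"roll":-4.6}
    - {"gripper":0,"x":-2.9,"y":0,"z":0,"roll":-4.6}
    - {"gripper":0,"x":-2.9,"y":-0.2,"z":0,"roll":-4.6}
    - {"gripper":0,"x":-2.85,"y":-0.4,"z":0,"roll":-4.6}

```text
time_s: 23.05
eef_pos: [0.4773, 0.0821, 0.4605]
eef_rot: [0.0, 0.875, -0.484, -0.001]
wrist_force: [0.0, -0.2, -1.1]
opening: 0.295
```

Call:
move_arm:
  moves:
    - {"gripper":0,"x":-2.8,"y":-0.65,"z":0,"roll":-4.6}
    - {"gripper":0,"x":-2.75,"y":-0.85,"z":0,"roll":-4.6}
    - {"gripper":0,"x":-2.7,"y":-1.1,"z":0,"roll":-4.6}
    - {"gripper":0,"x":-2.6,"y":-1.3,"z":0,"roll":-4.6}
    - {"gripper":0,"x":-2.5,"y":-1.5,"z":0,"roll":-4.6}

```text
time_s: 23.68
eef_pos: [0.4299, 0.219, 0.4605]
eef_rot: [0.0, 0.954, -0.3, -0.001]
wrist_force: [-0.6, 0.4, -2.1]
opening: 0.296
```

Call:
move_arm:
  moves:
    - {"gripper":0,"x":0,"y":0,"z":2,"roll":0}
    - {"gripper":0,"x":0,"y":0,"z":0,"roll":0}

```text
time_s: 23.92
eef_pos: [0.4297, 0.2183, 0.4392]
eef_rot: [0.001, 0.954, -0.301, -0.002]
wrist_force: [0.5, 0.3, -1.6]
opening: 0.296
```

```bash
python3 - <<'E'
from h import *
s=feel(3);o=ctrl.get_obs();psi=np.radians(yaw(o));G=np.array(o["eef_pos"])-[0,0,.155];print(yaw(o))
for q in blobs(s,(3,170,110),(18,255,255),8,(380,180,600,420)): print(rect(q),inplane(s,*cv2.minAreaRect(q)[0],G,psi))
plan((.4296,.2173,.40,-35.1,1),(.4296,.2173,.357,-35.1,1))
E
```

```text
pos [0.4306 0.218  0.4412] F [ 0.41  0.15 -0.08] axial -0.28 t 24.025
-35.13546598261109
(array([491.5, 318. ]), array([10.,  9.]), 90.0, 81.0) [-0.06654258 -0.11405976]
(array([416.5, 304. ]), array([10.,  5.]), 90.0, 40.0) [ 0.39037515 -0.60304419]
(array([497.2, 266.7]), array([31.1,  8.6]), 6.6, 139.0) [-0.02594427 -0.04079236]
{'x': np.float64(-0.06), 'y': np.float64(0.12), 'z': np.float64(4.17), 'roll': np.float64(-0.0)}
-- (0.4296, 0.2173, 0.4, -35.1)
{'x': np.float64(0.0), 'y': np.float64(-0.0), 'z': np.float64(4.3), 'roll': np.float64(-0.0)}
-- (0.4296, 0.2173, 0.357, -35.1)
```

Call:
move_arm:
  moves:
    - {"gripper":0,"x":0,"y":0.1,"z":2.5,"roll":0}
    - {"gripper":0,"x":0,"y":0,"z":2.5,"roll":0}
    - {"gripper":0,"x":0,"y":0,"z":1.0,"roll":0}

```text
time_s: 24.45
eef_pos: [0.43, 0.217, 0.3807]
eef_rot: [0.0, 0.953, -0.302, -0.001]
wrist_force: [-0.2, -0.4, -0.3]
opening: 0.294
```

Call:
move_arm:
  moves:
    - {"gripper":0,"x":0,"y":0,"z":1,"roll":0}
    - {"gripper":0,"x":0,"y":0,"z":1,"roll":0}
    - {"gripper":0,"x":0,"y":0,"z":0,"roll":0}

```text
time_s: 24.82
eef_pos: [0.43, 0.2174, 0.3609]
eef_rot: [0.0, 0.953, -0.302, -0.0]
wrist_force: [0.3, -0.5, -0.6]
opening: 0.296
```

```bash
python3 - <<'E'
from h import *
s=feel(2)
cv2.imwrite("pics/in.png",cv2.resize(s["img"][240:400,420:580],(600,600),interpolation=cv2.INTER_CUBIC)[:,:,::-1])
for q in blobs(s,(3,170,110),(18,255,255),8,(430,180,600,420)): print(rect(q))
E
```

```text
pos [0.4301 0.2174 0.3615] F [ 0.06 -0.33  0.18] axial 0.15 t 24.875
(array([480.5, 347.5]), array([7., 9.]), 90.0, 48.0)
(array([484.4, 301.6]), array([27.7,  8.6]), 7.8, 122.0)
```

Call:
move_arm:
  moves:
    - {"gripper":0,"x":0,"y":0,"z":0.3,"roll":0}
    - {"gripper":0,"x":0,"y":-0.5,"z":0,"roll":0}
    - {"gripper":0,"x":0,"y":-0.6,"z":-0.32,"roll":0}
    - {"gripper":0,"x":0,"y":-0.6,"z":-0.32,"roll":0}

```text
time_s: 25.42
eef_pos: [0.4395, 0.2315, 0.3643]
eef_rot: [0.001, 0.953, -0.301, -0.001]
wrist_force: [-3.6, -1.2, -3.1]
opening: 0.298
```

Call:
move_arm:
  moves:
    - {"gripper":0,"x":0,"y":-0.65,"z":-0.3,"roll":0}
    - {"gripper":0,"x":0,"y":-0.7,"z":-0.3,"roll":0}
    - {"gripper":0,"x":0,"y":-0.7,"z":-0.25,"roll":0}

```text
time_s: 25.8
eef_pos: [0.4517, 0.2486, 0.3733]
eef_rot: [0.0, 0.953, -0.302, -0.0]
wrist_force: [-3.8, -1.9, -2.4]
opening: 0.294
```

Call:
move_arm:
  moves:
    - {"gripper":0,"x":0,"y":-0.75,"z":-0.2,"roll":0}
    - {"gripper":0,"x":0,"y":-0.75,"z":-0.2,"roll":0}

```text
time_s: 26.05
eef_pos: [0.4604, 0.2608, 0.3773]
eef_rot: [0.0, 0.953, -0.302, -0.0]
wrist_force: [-4.6, -2.9, -2.4]
opening: 0.296
```

```bash
python3 - <<'E'
from h import *
s=feel(2)
for q in blobs(s,(3,170,110),(18,255,255),8,(430,180,600,420)): print(rect(q))
o=ctrl.get_obs(); y=np.array([-.575,-.818]); print("u",(o["eef_pos"][:2]-[.467,.2705])@y)
E
```

```text
pos [0.4608 0.2613 0.3777] F [-4.97 -2.18 -0.58] axial 2.16 t 26.1
(array([490.6, 314.5]), array([30.1, 15.4]), 14.6, 187.5)
u 0.011422858203298546
```

Call:
move_arm:
  moves:
    - {"gripper":0,"x":0,"y":-0.75,"z":-0.1,"roll":0}
    - {"gripper":0,"x":0,"y":-0.75,"z":0,"roll":0}
    - {"gripper":0,"x":0,"y":-0.6,"z":0,"roll":0}
    - {"gripper":0,"x":0,"y":0,"z":0,"roll":0}

```text
time_s: 26.65
eef_pos: [0.4727, 0.2778, 0.3788]
eef_rot: [-0.001, 0.953, -0.302, 0.001]
wrist_force: [-3.1, -0.4, 0.7]
opening: 0.296
```

```bash
python3 - <<'E'
from h import *
s=feel(3)
o=ctrl.get_obs(); y=np.array([-.575,-.818]); print("u",(o["eef_pos"][:2]-[.467,.2705])@y)
psi=np.radians(yaw(o));G=np.array(o["eef_pos"])-[0,0,.155]
for q in blobs(s,(3,170,110),(18,255,255),8,(430,180,600,420)): print(rect(q),inplane(s,*cv2.minAreaRect(q)[0],G,psi))
cv2.imwrite("pics/straight.png",cv2.resize(s["img"][220:400,420:580],(533,600),interpolation=cv2.INTER_CUBIC)[:,:,::-1])
E
```

```text
pos [0.4726 0.2777 0.3788] F [-2.97 -0.77  1.35] axial 2.71 t 26.75
u -0.009007821050924385
(array([492.1, 320.4]), array([30. , 17.7]), 18.4, 198.0) [ 0.00227368 -0.05202499]
```

View pics/straight.png

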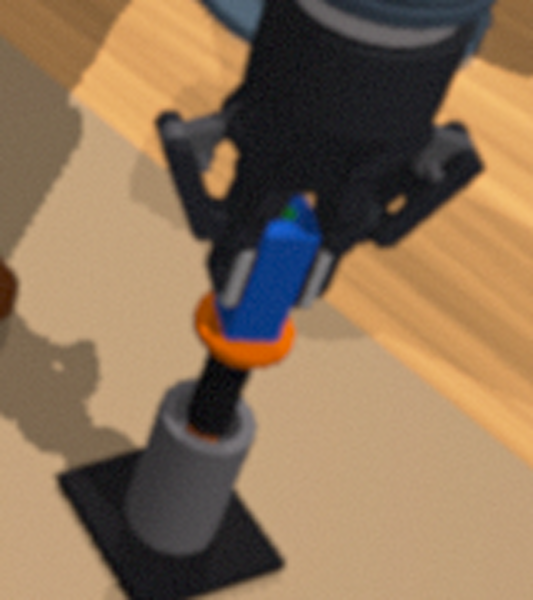

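The reader is upright again, with its nose inside the cup at crop (205,432). Next I'll centre it and lower it, watching the force.

Call:
move_arm:
  moves:
    - {"gripper":0,"x":0,"y":0.8,"z":0,"roll":0}
    - {"gripper":0,"x":0,"y":0,"z":1.5,"roll":0}
    - {"gripper":0,"x":0,"y":0,"z":1.0,"roll":0}

```text
time_s: 27.18
eef_pos: [0.4677, 0.2707, 0.3524]
eef_rot: [-0.0, 0.953, -0.302, 0.0]
wrist_force: [-1.1, -0.4, -1.7]
opening: 0.298
```

```bash
python3 -c "from h import *;feel(3)"
```

```text
pos [0.4673 0.2706 0.3514] F [-0.15 -0.61 -0.86] axial -0.61 t 27.275
```

Call:
move_arm:
  moves:
    - {"gripper":0,"x":0,"y":0,"z":1,"roll":0}
    - {"gripper":0,"x":0,"y":0,"z":1,"roll":0}
    - {"gripper":0,"x":0,"y":0,"z":0,"roll":0}

```text
time_s: 27.7
eef_pos: [0.4673, 0.2709, 0.332]
eef_rot: [0.001, 0.953, -0.302, -0.001]
wrist_force: [0.4, 1.1, -1.1]
opening: 0.29
```

```bash
python3 -c "from h import *;feel(3)"
```

```text
pos [0.4677 0.271  0.3331] F [ 0.45 -0.04  0.04] axial -0.19 t 27.8
```

Call:
move_arm:
  moves:
    - {"gripper":0,"x":0,"y":0,"z":0.9,"roll":0}
    - {"gripper":0,"x":0,"y":0,"z":0.9,"roll":0}
    - {"gripper":0,"x":0,"y":0,"z":0.7,"roll":0}
    - {"gripper":0,"x":0,"y":0,"z":0,"roll":0}

```text
time_s: 28.35
eef_pos: [0.4674, 0.2709, 0.3073]
eef_rot: [0.001, 0.953, -0.302, -0.001]
wrist_force: [-0.2, 1.0, -1.7]
opening: 0.294
```

```bash
python3 -c "from h import *;feel(3)"
```

```text
pos [0.4678 0.271  0.3082] F [-0.02  0.45  0.18] axial 0.13 t 28.45
```

Call:
move_arm:
  moves:
    - {"gripper":0,"x":0,"y":0,"z":0.3,"roll":0}
    - {"gripper":0,"x":0,"y":0,"z":0,"roll":0}

```text
time_s: 28.75
eef_pos: [0.4676, 0.271, 0.3052]
eef_rot: [0.0, 0.953, -0.302, -0.0]
wrist_force: [-0.5, -1.0, -1.1]
opening: 0.296
```

```bash
python3 -c "from h import *;feel(3)"
```

```text
pos [0.4677 0.271  0.3053] F [-0.2  -0.33  0.1 ] axial 0.21 t 28.85
```

Expected seating is at z of about 0.3034. I'll go another 2 mm, then release and lift straight up.

Call:
move_arm:
  moves:
    - {"gripper":0,"x":0,"y":0,"z":0.2,"roll":0}
    - {"gripper":0,"x":0,"y":0,"z":0,"roll":0}

```text
time_s: 29.15
eef_pos: [0.4679, 0.2711, 0.3039]
eef_rot: [-0.0, 0.953, -0.302, 0.0]
wrist_force: [-2.2, -0.9, 3.8]
opening: 0.298
```

```bash
python3 -c "from h import *;feel(3)"
```

```text
pos [0.4679 0.2711 0.3039] F [-2.05 -0.84  6.27] axial 6.49 t 29.25
```

Call:
move_arm:
  moves:
    - {"gripper":60,"x":0,"y":0,"z":0,"roll":0}
    - {"gripper":60,"x":0,"y":0,"z":0,"roll":0}
    - {"gripper":100,"x":0,"y":0,"z":0,"roll":0}
    - {"gripper":100,"x":0,"y":0,"z":0,"roll":0}
    - {"gripper":100,"x":0,"y":0,"z":0,"roll":0}

```text
time_s: 29.92
eef_pos: [0.4677, 0.271, 0.3032]
eef_rot: [-0.0, 0.953, -0.302, -0.0]
wrist_force: [0.5, 0.4, -0.1]
opening: 0.999
```

Call:
move_arm:
  moves:
    - {"gripper":100,"x":0,"y":0,"z":-3,"roll":0}
    - {"gripper":100,"x":0,"y":0,"z":-4,"roll":0}
    - {"gripper":100,"x":0,"y":0,"z":-5,"roll":0}
    - {"gripper":100,"x":0,"y":4,"z":-4,"roll":0}
    - {"gripper":100,"x":0,"y":6,"z":0,"roll":0}

```text
time_s: 30.55
eef_pos: [0.4106, 0.189, 0.4672]
eef_rot: [-0.002, 0.954, -0.301, 0.003]
wrist_force: [-0.0, -0.6, 0.6]
opening: 1.001
```

Call:
move_arm:
  moves:
    - {"gripper":100,"x":2,"y":5,"z":0,"roll":0}
    - {"gripper":100,"x":2,"y":5,"z":0,"roll":0}
    - {"gripper":100,"x":0,"y":0,"z":0,"roll":0}

```text
time_s: 30.92
eef_pos: [0.3849, 0.0818, 0.4635]
eef_rot: [0.0, 0.953, -0.304, 0.001]
wrist_force: [0.1, 0.6, 0.4]
opening: 0.998
```

```bash
python3 - <<'E'
from h import *
feel(2)
t=ctrl.camera("top");s=ctrl.camera("scene")
A={"top":cv2.imread("pics/top0.png")[:,:,::-1],"scene":cv2.imread("pics/scene0.png")[:,:,::-1]}
for n,c in(("top",t),("scene",s)):
    c0=dict(c);c0["img"]=A[n].copy()
    for nm,lo,hi,roi in(("blue",(100,150,80),(125,255,255),(100,240,180,290) if n=="top" else (450,290,520,380)),("orange",(5,190,150),(16,255,255),(100,240,180,290) if n=="top" else (450,290,520,380)),("bulb",(3,150,30),(14,255,130),(190,220,430,300) if n=="top" else (250,180,430,330)),("red",(172,150,100),(180,255,255),(230,120,330,170) if n=="top" else (200,280,270,370)),("yellow",(22,180,120),(30,255,255),(250,160,320,230) if n=="top" else (270,240,335,290)),("plant",(35,100,40),(75,255,255),(350,140,410,200) if n=="top" else (210,170,256,260))):
        print(n,nm,"before",[rect(q)[0].tolist() for q in blobs(c0,lo,hi,12,roi)],"now",[rect(q)[0].tolist() for q in blobs(c,lo,hi,12,roi)])
    d=cv2.absdiff(c["img"],c0["img"]).max(2); r=(120,155,180,200) if n=="top" else (355,385,410,460); print("bottle diff",d[r[1]:r[3],r[0]:r[2]].mean(), "handle region diff",(d[240:290,110:185] if n=="top" else d[300:405,440:510]).mean())
E
```

```text
pos [0.3853 0.0831 0.4636] F [ 0.51 -0.1   1.2 ] axial 0.79 t 30.975
top blue before [[127.7, 264.2]] now [[128.4, 263.7]]
top orange before [] now []
top bulb before [[224.5, 271.5], [273.5, 268.0], [303.5, 267.0]] now [[225.5, 270.5], [369.8, 260.6], [397.5, 260.0]]
top red before [] now []
top yellow before [[279.7, 190.5]] now [[279.4, 190.7]]
top plant before [[373.1, 174.2], [394.0, 172.7], [382.0, 160.2]] now [[372.8, 174.4], [394.0, 172.8], [382.1, 160.1]]
bottle diff 4.970370370370371 handle region diff 9.918133333333333
scene blue before [[487.8, 327.3]] now [[486.3, 326.9]]
scene orange before [[481.8, 347.7]] now [[479.5, 345.3]]
scene bulb before [[414.5, 306.5], [375.8, 272.8], [355.8, 253.8]] now [[414.5, 306.5], [313.5, 217.0], [299.5, 202.5]]
scene red before [] now []
scene yellow before [[301.1, 270.1]] now [[300.9, 270.2]]
scene plant before [[221.6, 207.4], [240.8, 206.0], [230.7, 195.9]] now [[221.6, 207.4], [241.5, 206.0], [230.7, 195.9]]
bottle diff 6.528484848484848 handle region diff 14.159319727891157
```

```bash
python3 - <<'E'
from h import *
t=ctrl.camera("top");s=ctrl.camera("scene")
for n,c,roi in(("top",t,(100,240,180,290)),("scene",s,(450,290,520,380))):
    c0=dict(c);c0["img"]=cv2.imread(f"pics/{n}0.png")[:,:,::-1].copy()
    for nm,lo,hi in(("blue",(98,120,40),(128,255,255)),("orange",(2,150,60),(20,255,255))):
        for k,d in(("before",c0),("now",c)):
            print(n,nm,k,[(cv2.boundingRect(q),cv2.contourArea(q)) for q in blobs(d,lo,hi,12,roi)])
# handle top centre: top-view bright top face left part, scene top edge -> triangulate extremes
    d=cv2.absdiff(c["img"],c0["img"]).max(2)
b=ctrl.camera("scene")["img"]
def up(img):
    a=cv2.resize(img[300:330,475:505],None,fx=8,fy=8,interpolation=cv2.INTER_CUBIC)
    m=cv2.inRange(cv2.cvtColor(a,cv2.COLOR_RGB2HSV),np.array((98,120,40)),np.array((128,255,255)))
    q=max(cv2.findContours(m,0,1)[0],key=cv2.contourArea);return np.round(cv2.approxPolyDP(cv2.convexHull(q),8,True)[:,0]/8+[475,300],1).tolist()
print(up(cv2.imread("pics/scene0.png")[:,:,::-1].copy()));print(up(b))
P=np.array([.467,.2705,.18]);print("px per 5mm up/x/y",[np.round(proj(s,P+.005*e)-proj(s,P),2).tolist() for e in np.eye(3)])
E
```

```text
top blue before [((120, 258, 26, 14), 244.5)]
top blue now [((121, 257, 26, 14), 244.0)]
top orange before [((136, 254, 16, 22), 115.0)]
top orange now [((137, 254, 16, 21), 113.0)]
scene blue before [((475, 308, 27, 39), 671.5)]
scene blue now [((473, 308, 27, 39), 656.5)]
scene orange before [((468, 333, 28, 22), 196.5)]
scene orange now [((467, 333, 28, 22), 193.0)]
[[498.8, 309.6], [501.8, 320.1], [497.9, 329.9], [477.2, 329.9], [484.8, 308.6]]
[[496.4, 308.5], [500.1, 320.0], [496.2, 329.9], [476.0, 329.9], [482.9, 308.9]]
px per 5mm up/x/y [[-2.21, 1.32], [2.45, 2.1], [0.79, -2.08]]
```

The remaining pixel shift fits a 2–3 mm sideways slide inside the loose cup, with no rise, so the reader is seated. I'll hand in.

```bash
python3 -c "from bench import ctrl;print(ctrl.hand_in())"
```

```text
the job is handed in; nothing more can be done
None
```

The job is done and handed in, at about 31 s of the 72 s allowed; no verdict is reported.

**Bulbs:** Two bulbs stand in the green tray. The third is where it started.

**Press:** The tool cannot tilt, so I turned the reader to about 30° in the grip, using the holder's rim. I then pressed it along the stud's axis, about 1 mm from the middle. The axial force was about 5 N, which puts the stud roughly 6 of its 8 mm in, and I held it still for about 2.9 s.

**Return:** I straightened the reader on the rim, lowered it until the collar took load (about 6 N), and released it at the height where I had gripped it. The arm is clear of everything.

**Last checks:**
- **Reader:** Both cameras show it upright with the collar at its original height. It sits about 2–3 mm to one side, within the loose fit of the hole.
- **Plant and yellow head:** Neither has moved in the images.
- **Bottle:** Only a before-and-after picture difference was checked. It was small.
- **Shears:** My colour mask found nothing, so they were not checked by number. The arm never went near them.
- **Squareness:** My estimates of the head's lean ran from about 27° to 35° depending on the method, and the closest ones gave 30–31.5°. I put the press within about 2° of square, but could not confirm it more finely.

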